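Click-test block heels and load the sound ones under the carrier bar

ROBOT

A 7-joint arm with a two-finger parallel gripper is mounted at the origin on the work surface. World frame = base frame: x ahead of the robot, y to its left, z up, the work surface at z = 0. Lengths are in m, angles in rad, forces in N, time in s.
With the tool pointing down it reaches from about 0.4 to 0.875 m from the base axis. Payload 6.5 kg.
Tool frame: the origin (TCP) lies midway between the tips of the shut fingers; the grasp point (between the pads) lies 19 mm behind it; z points along the fingers, x is the direction in which the jaws open and shut, and the axes are right-handed (so a half turn about z gives the same grasp; the last joint's range is limited). The gripper opens to 88 mm and grips with 3 to 60 N. Pads are 18 mm wide; open, the fingers measure 123 mm over their backs; the gripper's body (75 mm by 187 mm) begins 45 mm behind the grasp point.
Start: joints at [1.213, 0.536, -0.004, 1.538, 0.003, 1.067, -0.071], TCP at [0.187, -0.623, 0.239] pointing down, gripper open.
Joint ranges: [-2.7, 2.7], [-0.37, 2.16], [-1.27, 1.26], [0.24, 2.4], [-1.31, 4.45], [0.19, 1.91], [-2.76, 2.76]. Speed limits (rad/s): [2.39, 2.39, 3.14, 3.14, 3.14, 3.14, 3.14].

INTERFACE

Orientations are given as a rotation vector (axis times angle).
In Python, from cell import env, viewer, sign_off gives the robot as it stands. The module is installed in compiled form; this text tells all that it offers.
- The arm moves only by the tool jog_arm, never from a script. Its argument "increments" is a list of rows, each a list of 7 numbers: the shift along the tool's x, y, z in mm, then the turn, a rotation vector about the tool's x, y, z in rad, then the closure, from -1 (fully open) to 1 (shut), so that 0 is half open. A call has 1 to 20 rows; each row shifts and turns the pose as measured when the row begins, along the tool's axes as they then stand; what a row does not reach is not made up. A row lasts 1/10 s, in which the tool goes at most 50 mm and 8.59 degrees, less where a joint would pass 70% of its speed; a pose out of reach is approached as far as the arm can. A call is refused whole if a number of a shift passes 50 or a number of a turn 0.15, either way. A call with a gripper value outside its range is refused whole. The fingers move at their own pace and stop on an object; "grip_force" is the grip in N (left out, the last holds). Time passes only in rows, so rows that do not move let the fingers close. It gives the time, the measured TCP pose, the force and the opening at its end, in the units of the state.
- env.get_obs(): the state, without advancing time (a new reading comes with each control period).
- viewer.get_image(name): name is "scene" or "top" or "wrist"; returns the picture (420x560x3 uint8, blue, green, red); there is no depth.
- viewer.camera_params(name): a dict with "fx", "fy", "cx", "cy" (pixels), "R" (3x3) and "t" (3): a world point X has camera coordinates R X + t. Camera axes: x right, y down, z forward; pixel columns grow to the right and rows downward; lengths in m; the calibration is good to about 2 mm. A picture is of the moment at which its call begins: read the wrist's pose just before it. camera_params takes no time and is no camera call; for the wrist camera it gives the pose at the moment of the call.
- sign_off(): hands the job in, once; it reports no verdict.
The state is a dict: "clock": time; "q": joint angles; "dq": joint speeds; "joint_torque": joint torques, N m; "ee_pos": TCP position; "tool_rot": TCP orientation; "ft_force": force on the tool from outside, world axes, zero at the start; "ft_torque": the same for the moment, N m; "opening": opening from 0.0 (shut) to 1.0 (fully open).
Only numpy, scipy, OpenCV 4.12 (cv2) and the standard library are available. Lean on these libraries where they do the work, as an engineer would, in place of code of your own. Each camera call takes 0.05 s, during which the arm holds its last target.

TASK

Raise the carrier's retaining bar, then test every block heel by pressing its button straight down fully home, until the steel bush round it is flush with the foam. Stand the heels whose button stays in upright on the wooden carrier and those whose button springs back upright in the grey tray, all flat on the floor inside the rims, then lower the bar right down over the carrier. Do not squeeze the soft foam hard, and leave the sole, the glue jar and the hammer where they are.

Things in the scene. Friction and masses are not known exactly. Their poses are not given: they have to be found in the camera images.
- heel1_mid (a point): centre, half-way up, of a loose white foam block heel (may be absent), z up; from above D-shaped: 52 long along x (flat end -x, round end +x), 44 wide along y between flat sides (grip these), 46 high, 0.15 kg. On its top, centred, a dark steel bush (25 diameter) and in it a bright steel button (16 diameter). Soft: fingers bearing on it with over 100 N in all (50 a finger) mark it
- heel1_button (a joint): how far the button is in, m: 0 = out, 9 mm proud of the bush (59 above the heel's underside when new); 0.008 = fully in, 1 mm proud. 1 to 6 N push it. Pressed fully home and let go, a sound one stays at 0.008, a faulty one springs back to 0; one pressed only part-way always springs back
- heel1_bush (a joint): how far the bush is seated, m: 0 = new, 4 mm proud of the foam; 0.004 = flush, for good. It takes about 7 N, more than the button, so it goes only at the end of a press carried fully home: flush means tested. A slow straight press on the button with 10 to 15 N does both
- heel2_mid (a point): centre, half-way up, of another block heel like heel1 (may be absent)
- heel2_button (a joint): the same as heel1_button, for this heel
- heel2_bush (a joint): the same as heel1_bush, for this heel
- heel3_mid (a point): centre, half-way up, of another block heel like heel1 (may be absent)
- heel3_button (a joint): the same as heel1_button, for this heel
- heel3_bush (a joint): the same as heel1_bush, for this heel
- heel4_mid (a point): centre, half-way up, of another block heel like heel1 (may be absent)
- heel4_button (a joint): the same as heel1_button, for this heel
- heel4_bush (a joint): the same as heel1_bush, for this heel
- carrier_floor (a point): middle of the floor (4 above the bench) of the fixed wooden carrier for sound heels; floor from x -50 to +45, y -134 to +134, z up, with a lip 8 above it. Holds 4 heels in a row along y, flat sides facing its +-x. Beyond it two posts 82 high (x +77, y +-138) carry the retaining bar
- bar_hinge (a point): middle of the hinge line of the carrier's retaining bar, 75 above the bench; the line runs along this frame's y (the carrier's y), x 77 from the carrier's middle.
- bar (a joint): angle of the retaining bar, rad: 0 = down, level over the heels; 1.57 = upright; 1.95 = leaned back on its stop. Light (0.15 kg) with a stiff hinge that stays about where it is left. At angle a its cross bar lies at x -90 cos(a), z +90 sin(a) from the hinge, mm.
- bar_mid (a point): middle of the retaining bar's cross bar, a 10 thick round steel rod, 254 long along y, 90 from the hinge; can be pinched from above.
- tray_in (a point): middle of the inner floor (4 above the bench) of the fixed grey plastic tray for faulty heels, inside 102 (x) by 268 (y), z up, with a rim 8 above the floor.
- sole_mid (a point): a loose white shoe sole, 250 long, lying beyond the work; to be left alone.
- glue_mid (a point): a closed glue jar, 72 diameter, 85 high, beyond the work; to be left alone.
- hammer: a hammer, 240 long, lying beyond the work; to be left alone.
Not all that is in view belongs to the job. Leave any purple or yellow look-alike of the part that bears heel4_mid alone.

How it is judged:
By the outcome, as a careful person would: the job done as asked, in the order asked, and still so for the second after the job is handed in, with the robot touching nothing.
Of heel1, heel2, heel3, heel4 only 3 to 4 are there at a start; the rules pass over those that are not, and their reading is None.
At some moment in a run one of heel1, heel2, heel3, heel4 may be knocked a few centimetres aside while the robot is not near it.
It also fails if it takes over 210 s, if anything falls off the work surface, if the arm or the gripper's body presses on something with over 40 N, if the wrist force passes 120 N, or if a joint passes its speed limit or range.

## Working session

There is one attempt and no reset: what is moved stays moved. The work goes in short steps, Python scripts to look and compute and a tool call to move; the robot and the scene stay as the last step left them, time stands still between calls to the robot, and variables do not carry over. Pictures are saved under pics/ and viewed, and the job is handed in when it is done.

Besides the shell and the picture viewer there is one more tool, called after ">>>" as a command line: name --pt "numbers of a row" for each row, then --argument value for the rest. jog_arm: Moves the arm, as the interface text tells. Its arguments: {"type":"object","properties":{"increments":{"type":"array"},"grip_force":{"type":"number"}},"required":["increments"]}

```bash
ls; mkdir -p pics; python3 - <<'E'
from cell import env, viewer
import cv2,numpy as np
o=env.get_obs()
for k,v in o.items(): print(k,np.round(v,4))
for n in ["scene","top","wrist"]:
    p=viewer.camera_params(n); print(n,{k:np.round(v,4).tolist() for k,v in p.items()})
    cv2.imwrite(f"pics/{n}0.png",viewer.get_image(n))
E
```

```text
pics
clock 0.0
q [ 1.2128  0.5372 -0.0044  1.5389  0.0026  1.0673 -0.0712]
dq [-0.0002  0.0009  0.0004 -0.0012 -0.0008  0.0012  0.0012]
joint_torque [ 1.00000e-04 -5.70982e+01  9.90700e-01 -2.51604e+01 -5.64000e-02
  1.79000e-02  1.00000e-04]
ee_pos [ 0.1868 -0.622   0.2379]
tool_rot [-2.5202e+00  1.8742e+00  2.3000e-03]
ft_force [-0.089   1.1563  0.6016]
ft_torque [-0.0276  0.0152  0.0213]
opening 0.998
scene {'fx': 442.2345, 'fy': 442.2345, 'cx': 271.8771, 'cy': 207.5868, 'R': [[0.2387, 0.9711, -0.0024], [0.7742, -0.1918, -0.6032], [-0.5863, 0.1422, -0.7976]], 't': [-0.1299, -0.3683, 1.2654]}
top {'fx': 456.1901, 'fy': 456.1901, 'cx': 278.2621, 'cy': 215.2484, 'R': [[-0.0019, -1.0, 0.0048], [-0.9756, 0.0008, -0.2197], [0.2197, -0.0051, -0.9756]], 't': [-0.0077, 0.5893, 1.1135]}
wrist {'fx': 293.1963, 'fy': 293.1963, 'cx': 280.3868, 'cy': 213.6751, 'R': [[0.2871, -0.9579, -0.0022], [-0.9208, -0.2766, 0.2748], [-0.2639, -0.0769, -0.9615]], 't': [-0.6496, -0.0386, 0.3901]}
```

View pics/scene0.png

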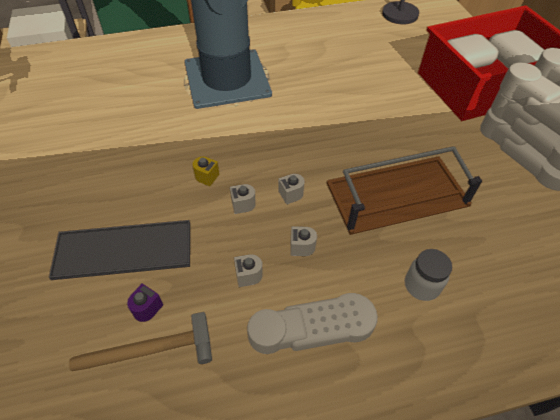

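View pics/top0.png

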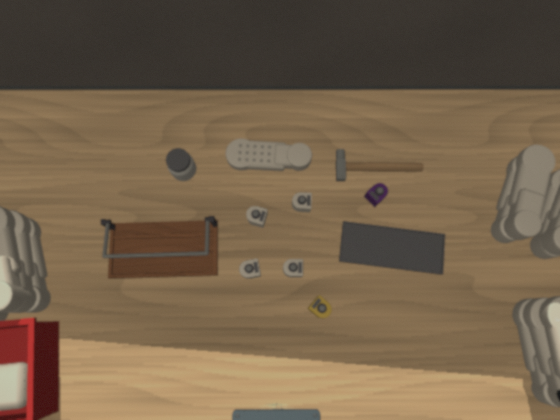

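View pics/wrist0.png

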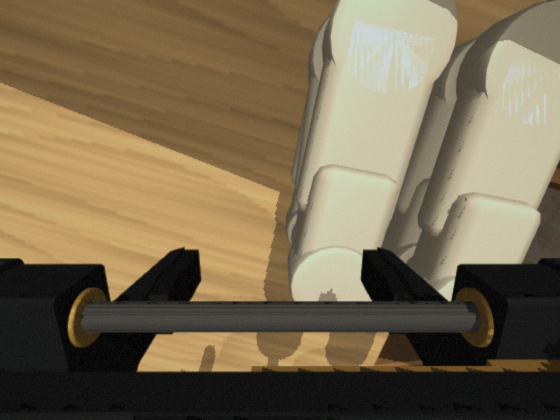

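```bash
cat > h.py <<'E'
import numpy as np,cv2
from scipy.spatial.transform import Rotation as Rn
def ray(p,u,v):
    R=np.array(p["R"]);t=np.array(p["t"])
    d=R.T@np.array([(u-p["cx"])/p["fx"],(v-p["cy"])/p["fy"],1.0]); return -R.T@t,d/np.linalg.norm(d)
def plane(p,u,v,z):
    c,d=ray(p,u,v); return c+d*(z-c[2])/d[2]
def tri(*obs):
    A=np.zeros((3,3));b=np.zeros(3);L=[]
    for p,u,v in obs:
        c,d=ray(p,u,v);M=np.eye(3)-np.outer(d,d);A+=M;b+=M@c;L.append((M,c))
    X=np.linalg.solve(A,b); return X,max(np.linalg.norm(M@(X-c)) for M,c in L)
def proj(p,X):
    c=np.array(p["R"])@np.asarray(X)+p["t"]; return p["fx"]*c[0]/c[2]+p["cx"],p["fy"]*c[1]/c[2]+p["cy"]
def crop(img,x0,x1,y0,y1,s,name):
    cv2.imwrite("pics/"+name,cv2.resize(img[y0:y1,x0:x1],None,fx=s,fy=s,interpolation=cv2.INTER_CUBIC))
E
python3 - <<'E'
from h import *
s=cv2.imread("pics/scene0.png");t=cv2.imread("pics/top0.png")
crop(s,320,490,130,240,4.5,"s_car.png");crop(t,90,230,200,290,5,"t_car.png")
crop(s,180,330,140,300,3.7,"s_h.png");crop(t,230,330,180,320,4,"t_h.png")
E
```

```text
(no output)
```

View pics/s_car.png

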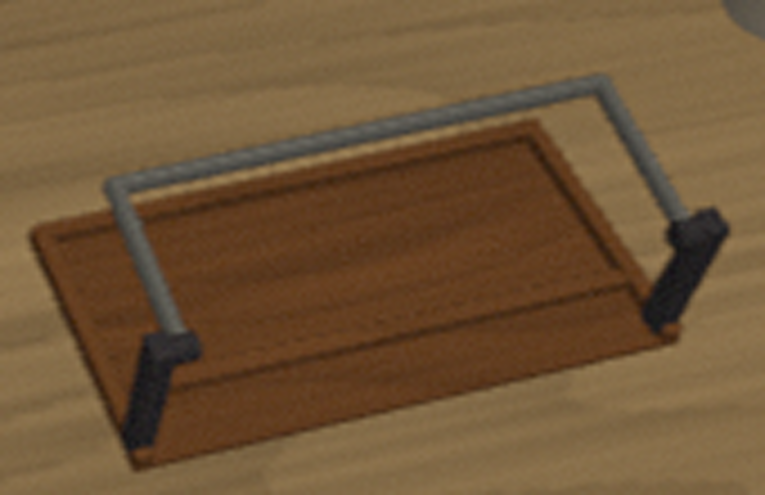

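View pics/t_car.png

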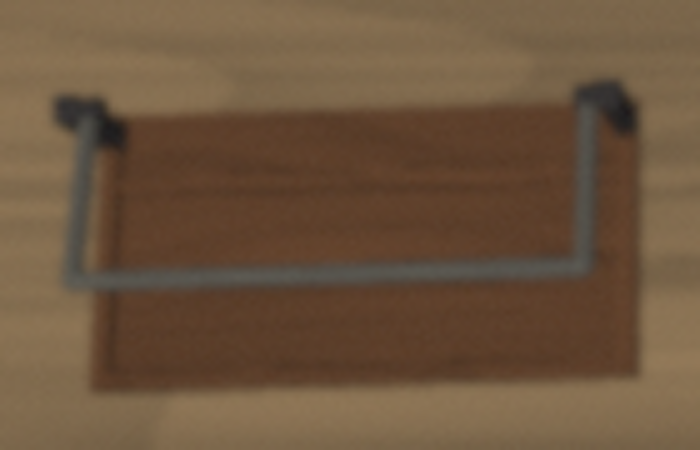

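View pics/s_h.png

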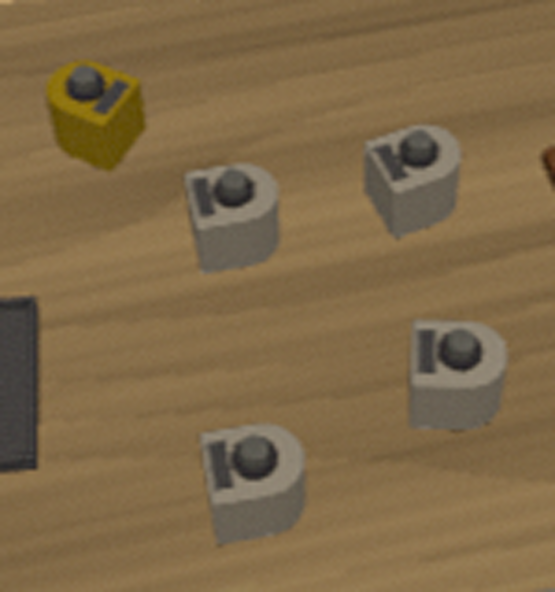

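View pics/t_h.png

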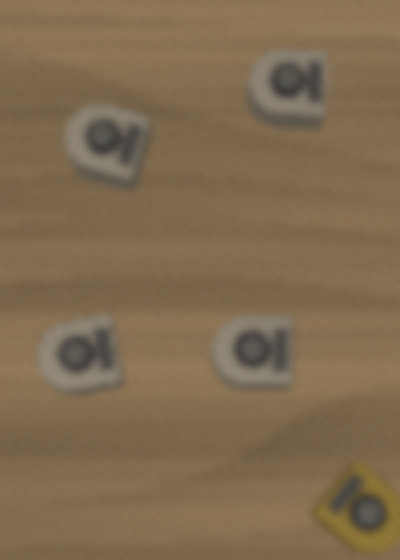

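```bash
python3 - <<'E'
from cell import viewer
from h import *
S=viewer.camera_params("scene");T=viewer.camera_params("top")
P={"bar-y":((345.6,171.1),(208,253)),"bar+y":((453.8,148.9),(104.4,256)),"post-y":((358.2,205.6),(210.4,219)),"post+y":((475,180),(106.4,221.6))}
for k,(a,b) in P.items():
    X,e=tri((S,*a),(T,*b)); print(k,X.round(4),round(e*1e3,1))
print("carrier corners z=.012",[plane(T,u,v,.012)[:2].round(3) for u,v in [(108.4,278),(217.6,275.2),(217,220.4),(111,223.6)]])
print("scene  corners",[plane(S,u,v,.012)[:2].round(3) for u,v in [(320+38/4.5,130+232/4.5),(320+535/4.5,130+125/4.5),(320+675/4.5,130+335/4.5),(320+140/4.5,130+462/4.5)]])
# heels: approx bush/button centre
H={"A(-x,-y)":((180+235/3.7,140+185/3.7),(230+254/4,180+348/4)),
"B(-x,+y)":((180+418/3.7,140+148/3.7),(230+78/4,180+353/4)),
"C(+x,+y)":((180+461/3.7,140+348/3.7),(230+103/4,180+135/4)),
"D(+x,-y)":((180+256/3.7,140+455/3.7),(230+292/4,180+79/4))}
for k,(a,b) in H.items():
    X,e=tri((S,*a),(T,*b)); print(k,X.round(4),round(e*1e3,1))
t=cv2.imread("pics/top0.png");s=cv2.imread("pics/scene0.png")
m=(t.max(2)<75)&(np.arange(420)[:,None]>150);
n,l,st,ce=cv2.connectedComponentsWithStats(m.astype(np.uint8))
for i in range(1,n):
    if st[i,4]>2000: 
        c=max(cv2.findContours((l==i).astype(np.uint8),0,1)[0],key=len);r=cv2.minAreaRect(c);print(st[i],r)
        print("tray",[plane(T,u,v,.012)[:2].round(3) for u,v in cv2.boxPoints(r)])
E
```

```text
bar-y [0.489  0.1698 0.0899] 3.7
bar+y [0.4821 0.4257 0.0867] 2.2
post-y [0.5768 0.1669 0.0829] 3.1
post+y [0.5707 0.4299 0.0807] 2.2
carrier corners z=.012 [array([0.433, 0.436]), array([0.44 , 0.151]), array([0.587, 0.156]), array([0.579, 0.441])]
scene  corners [array([0.447, 0.158]), array([0.439, 0.438]), array([0.585, 0.44 ]), array([0.593, 0.16 ])]
A(-x,-y) [ 0.4574 -0.0442  0.0529] 3.0
B(-x,+y) [0.4546 0.0673 0.0513] 2.3
C(+x,+y) [0.597  0.0523 0.0514] 2.0
D(+x,-y) [ 0.6349 -0.0703  0.0515] 3.6
[ 340  222  104   52 3932] ((392.5061340332031, 247.45240783691406), (103.68877410888672, 38.77531433105469), 7.352379322052002)
tray [array([ 0.48 , -0.168]), array([ 0.584, -0.185]), array([ 0.547, -0.46 ]), array([ 0.444, -0.438])]
[  34  322   24   98 2052] ((46.046390533447266, 370.5206298828125), (22.851303100585938, 97.27135467529297), 0.7638984322547913)
tray [array([0.09 , 0.591]), array([0.322, 0.615]), array([0.321, 0.556]), array([0.089, 0.535])]
```

```bash
cat >> h.py <<'E'
def yawof(o):
    x=Rn.from_rotvec(o["tool_rot"]).as_matrix()[:,0]; return np.arctan2(x[1],x[0])
def plan(o,wps,step=45,turn=0.14,g=-1):
    """wps: (x,y,z,yaw); prints rows in tool axes; tilt corrected on the first row"""
    p=np.array(o["ee_pos"]);y=yawof(o);rows=[]
    for w in wps:
        w=list(w); d=np.array(w[:3])-p; dy=(w[3]-y+np.pi/2)%np.pi-np.pi/2 if len(w)<5 else (w[3]-y+np.pi)%(2*np.pi)-np.pi
        n=max(1,int(np.ceil(max(np.linalg.norm(d)*1e3/step,abs(dy)/turn))))
        for i in range(n):
            yy=y+dy*i/n;c,s=np.cos(yy),np.sin(yy);v=d/n*1e3
            rows.append([round(c*v[0]+s*v[1],1),round(s*v[0]-c*v[1],1),round(-v[2],1),0,0,round(-dy/n,3),g])
        p=p+d;y+=dy
    print(len(rows),"rows:",str(rows).replace(" ","").replace(".0,",","))
def tilt(o):
    M=Rn.from_rotvec(o["tool_rot"]).as_matrix(); d=M.T@np.array([0,0,-1.0]); # desired z in tool frame
    r=np.cross([0,0,1],d); return r
def st():
    from cell import env
    o=env.get_obs(); print("t",round(o["clock"],2),"p",np.round(np.array(o["ee_pos"])*1e3,1),"yaw",round(float(yawof(o)),3),"tilt",tilt(o).round(4),"F",np.round(o["ft_force"],1),"op",round(float(o["opening"]),3),"q7",np.round(o["q"],2)); return o
E
python3 - <<'E'
from h import *
o=st()
plan(o,[(.30,-.56,.32,-.9),(.55,-.15,.32,0.026),(.47,.298,.28,.026)])
E
```

```text
t 0.15 p [ 186.8 -622.1  238. ] yaw -1.279 tilt [ 0.0001  0.0013 -0.    ] F [ 0.5  0.5 -0.2] op 0.999 q7 [ 1.21  0.54 -0.    1.54  0.    1.07 -0.07]
26 rows: [[np.float64(-6.7),np.float64(-31.6),np.float64(-20.5),0,0,np.float64(-0.095),-1],[np.float64(-3.7),np.float64(-32.1),np.float64(-20.5),0,0,np.float64(-0.095),-1],[np.float64(-0.7),np.float64(-32.3),np.float64(-20.5),0,0,np.float64(-0.095),-1],[np.float64(2.4),np.float64(-32.2),np.float64(-20.5),0,0,np.float64(-0.095),-1],[np.float64(-15.1),np.float64(-41.0),np.float64(-0.0),0,0,np.float64(-0.084),-1],[np.float64(-11.6),np.float64(-42.1),np.float64(-0.0),0,0,np.float64(-0.084),-1],[np.float64(-8.0),np.float64(-42.9),np.float64(-0.0),0,0,np.float64(-0.084),-1],[np.float64(-4.4),np.float64(-43.4),np.float64(-0.0),0,0,np.float64(-0.084),-1],[np.float64(-0.7),np.float64(-43.6),np.float64(-0.0),0,0,np.float64(-0.084),-1],[np.float64(3.0),np.float64(-43.6),np.float64(-0.0),0,0,np.float64(-0.084),-1],[np.float64(6.6),np.float64(-43.1),np.float64(-0.0),0,0,np.float64(-0.084),-1],[np.float64(10.2),np.float64(-42.4),np.float64(-0.0),0,0,n
[... 409 characters left out ...]
0),-1],[np.float64(-6.2),np.float64(-40.9),np.float64(3.6),0,0,np.float64(-0.0),-1],[np.float64(-6.2),np.float64(-40.9),np.float64(3.6),0,0,np.float64(-0.0),-1],[np.float64(-6.2),np.float64(-40.9),np.float64(3.6),0,0,np.float64(-0.0),-1],[np.float64(-6.2),np.float64(-40.9),np.float64(3.6),0,0,np.float64(-0.0),-1],[np.float64(-6.2),np.float64(-40.9),np.float64(3.6),0,0,np.float64(-0.0),-1],[np.float64(-6.2),np.float64(-40.9),np.float64(3.6),0,0,np.float64(-0.0),-1],[np.float64(-6.2),np.float64(-40.9),np.float64(3.6),0,0,np.float64(-0.0),-1],[np.float64(-6.2),np.float64(-40.9),np.float64(3.6),0,0,np.float64(-0.0),-1],[np.float64(-6.2),np.float64(-40.9),np.float64(3.6),0,0,np.float64(-0.0),-1]]
```

>>> jog_arm --pt "-7 -32 -20 0 0 -0.1 -1" --pt "-4 -32 -20 0 0 -0.1 -1" --pt "-1 -32 -20 0 0 -0.1 -1" --pt "2 -32 -20 0 0 -0.1 -1" --pt "-15 -41 0 0 0 -0.085 -1" --pt "-12 -42 0 0 0 -0.085 -1" --pt "-8 -43 0 0 0 -0.085 -1" --pt "-4 -43 0 0 0 -0.085 -1" --pt "-1 -44 0 0 0 -0.085 -1" --pt "3 -44 0 0 0 -0.085 -1" --pt "7 -43 0 0 0 -0.085 -1" --pt "10 -42 0 0 0 -0.085 -1" --pt "14 -41 0 0 0 -0.085 -1" --pt "17 -40 0 0 0 -0.085 -1" --pt "20 -38 0 0 0 -0.085 -1"

```text
clock: 1.65
ee_pos: [0.5323, -0.1232, 0.317]
tool_rot: [-3.136, -0.15, 0.011]
ft_force: [0.9, 0.3, 0.2]
opening: 0.994
```

```bash
cat >> h.py <<'E'
def go(o,x,y,z,yaw,ang=None):
    """world target in m -> total shift in the present tool axes (mm) and the tool-z turn"""
    y0=yawof(o);dy=(yaw-y0+np.pi/2)%np.pi-np.pi/2
    v=(np.array([x,y,z])-o["ee_pos"])*1e3
    for nm,yy in(("now",y0),("after turn",y0+dy)):
        c,s=np.cos(yy),np.sin(yy);print(nm,"shift x %.1f y %.1f z %.1f"%(c*v[0]+s*v[1],s*v[0]-c*v[1],-v[2]),"turn z %.3f"%-dy)
E
python3 - <<'E'
from h import *
o=st(); go(o,.47,.298,.28,.026)
E
```

```text
t 1.65 p [ 532.3 -123.2  317. ] yaw 0.096 tilt [-0.0023  0.0066  0.    ] F [0.9 0.3 0.2] op 0.994 q7 [ 0.55  0.33 -0.51  1.7   0.17  1.17  0.09]
now shift x -21.8 y -425.2 z 37.0 turn z 0.070
after turn shift x -51.3 y -422.7 z 37.0 turn z 0.070
```

>>> jog_arm --pt "-5 -42 4 0 0 0.07 -1" --pt "-5 -42 4 0 0 0 -1" --pt "-5 -42 4 0 0 0 -1" --pt "-5 -42 4 0 0 0 -1" --pt "-5 -42 4 0 0 0 -1" --pt "-5 -42 4 0 0 0 -1" --pt "-5 -42 4 0 0 0 -1" --pt "-5 -42 4 0 0 0 -1" --pt "-5 -42 4 0 0 0 -1" --pt "-5 -42 4 0 0 0 -1" --pt "0 0 0 0 0 0 -1"

```text
clock: 2.75
ee_pos: [0.4629, 0.3167, 0.2756]
tool_rot: [-3.136, -0.05, 0.011]
ft_force: [-0.8, 0.3, -0.0]
opening: 0.998
```

```bash
python3 - <<'E'
from h import *
from cell import viewer
import pickle
o=st(); p=viewer.camera_params("wrist"); im=viewer.get_image("wrist"); cv2.imwrite("pics/w1.png",im); pickle.dump(p,open("w1.pkl","wb")); o=st()
print(np.array(p["R"]).round(3), -np.array(p["R"]).T@p["t"])
E
```

```text
t 2.75 p [462.9 316.7 275.6] yaw 0.032 tilt [-0.0051  0.0071  0.    ] F [-0.8  0.3 -0. ] op 0.998 q7 [-0.16  0.43 -0.67  1.71  0.28  1.11 -0.89]
t 2.8 p [464.2 313.6 275.4] yaw 0.029 tilt [-0.0025  0.0068  0.    ] F [-0.1 -0.1  0.1] op 0.997 q7 [-0.16  0.43 -0.67  1.71  0.28  1.11 -0.89]
[[ 0.999  0.031 -0.007]
 [ 0.032 -0.963  0.269]
 [ 0.001 -0.269 -0.963]] [0.46104345 0.38558403 0.4222964 ]
```

View pics/w1.png

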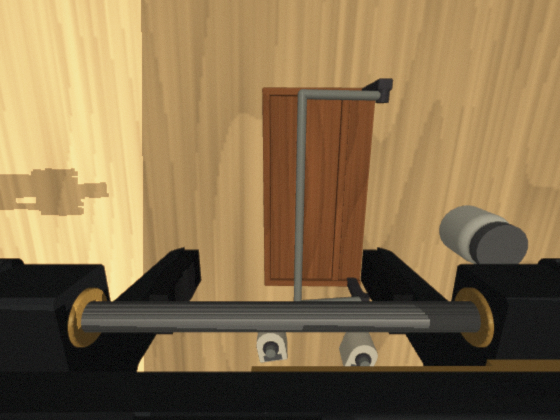

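```bash
python3 - <<'E'
from h import *
import pickle
from cell import viewer
W=pickle.load(open("w1.pkl","rb"));T=viewer.camera_params("top");S=viewer.camera_params("scene")
print("corner+y W+T+S",tri((W,302,95),(T,104.4,256),(S,453.8,148.9)),"W+S",tri((W,302,95),(S,453.8,148.9)),"W+T",tri((W,302,95),(T,104.4,256)))
for z in(.075,.09):print(z,[plane(W,u,v,z)[:2].round(4) for u,v in((302,95),(300,190),(297,295))])
print("carrier lip corners",[plane(W,u,v,.012)[:2].round(4) for u,v in((263,88),(372,92),(363,286),(265,286))])
print("post top+y",tri((W,384,90),(S,475,180)))
im=cv2.imread("pics/w1.png");crop(im,250,420,70,310,2.4,"w1c.png")
E
```

```text
corner+y W+T+S (array([0.48160855, 0.42498392, 0.08686254]), np.float64(0.0029789960782210566)) W+S (array([0.48182064, 0.42560088, 0.08747459]), np.float64(0.0022405888343676136)) W+T (array([0.48093902, 0.42388753, 0.0857815 ]), np.float64(0.00040472297552401545))
0.075 [array([0.4812, 0.4252]), array([0.4842, 0.3187]), array([0.4872, 0.1766])]
0.09 [array([0.4803, 0.4235]), array([0.4832, 0.3216]), array([0.486 , 0.1857])]
carrier lip corners [array([0.4338, 0.4394]), array([0.5755, 0.4388]), array([0.5938, 0.1581]), array([0.4413, 0.1528])]
post top+y (array([0.56981404, 0.4329516 , 0.07933175]), np.float64(0.000573554617658074))
```

View pics/w1c.png

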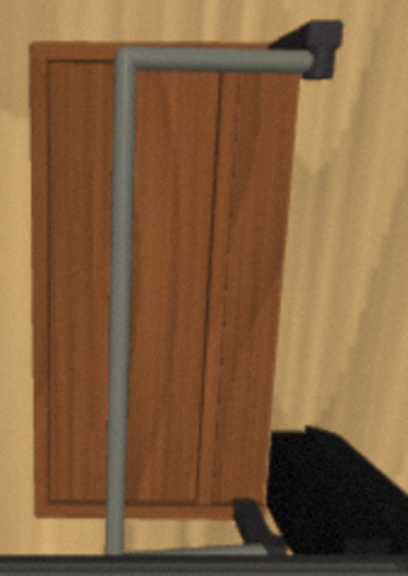

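>>> jog_arm --pt "7 6 40 0 0 0 -1" --pt "7 6 40 0 0 0 -1" --pt "6 5 40 0 0 0 -1" --pt "0 0 40 0 0 0 -1" --pt "0 0 35 0 0 0 -1" --pt "0 0 0 0 0 0 -1"

```text
clock: 3.4
ee_pos: [0.4899, 0.2886, 0.0752]
tool_rot: [3.14, 0.031, -0.002]
ft_force: [-0.5, -0.5, 0.1]
opening: 0.998
```

```bash
python3 - <<'E'
from h import *
from cell import viewer
im=viewer.get_image("scene");crop(im,320,500,60,250,3,"s2.png");o=st();go(o,.484,.297,.067,.024)
E
```

```text
t 3.45 p [491.2 289.6  77.5] yaw 0.02 tilt [ 0.     -0.0018  0.    ] F [0.2 0.3 0. ] op 0.999 q7 [-0.22  0.69 -0.53  1.83  0.49  0.75 -1.  ]
now shift x -7.1 y -7.5 z 10.5 turn z -0.004
after turn shift x -7.1 y -7.6 z 10.5 turn z -0.004
```

View pics/s2.png

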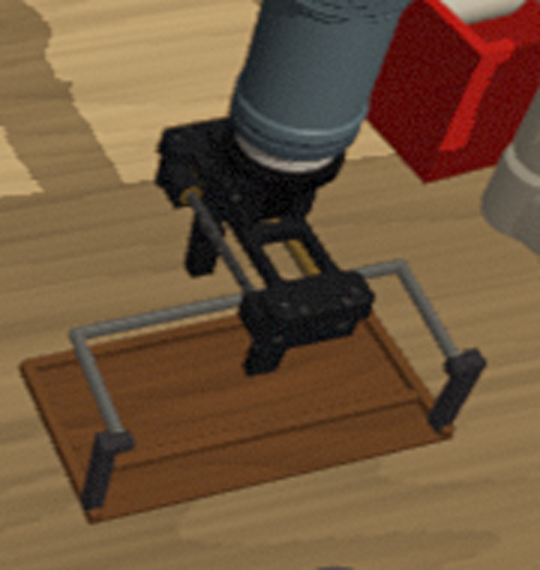

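>>> jog_arm --pt "-7 -7 10 0 0 0 -1" --pt "0 0 0 0 0 0 -1"

```text
clock: 3.65
ee_pos: [0.4857, 0.2973, 0.0701]
tool_rot: [-3.139, -0.028, -0.009]
ft_force: [-0.3, -0.4, -0.5]
opening: 0.996
```

>>> jog_arm --pt "0 0 0 0 0 0 1" --pt "0 0 0 0 0 0 1" --pt "0 0 0 0 0 0 1" --pt "0 0 0 0 0 0 1" --pt "0 0 0 0 0 0 1" --pt "0 0 0 0 0 0 1" --grip_force 15

```text
clock: 4.25
ee_pos: [0.4884, 0.2992, 0.075]
tool_rot: [-3.136, -0.028, -0.02]
ft_force: [-0.3, 0.8, 0.4]
opening: 0.477
```

```bash
python3 - <<'E'
from h import *
o=st()
E
```

```text
t 4.25 p [488.4 299.2  75. ] yaw 0.018 tilt [-0.0057 -0.0129  0.    ] F [-0.3  0.8  0.4] op 0.477 q7 [-0.24  0.69 -0.52  1.84  0.5   0.73 -1.02]
```

>>> jog_arm --pt "-2 0 2 0 -0.006 0 1" --pt "-1 0 2 0 -0.005 0 1" --pt "0 0 1 0 -0.002 0 1" --pt "0 0 1 0 0 0 1" --pt "0 0 1 0 0 0 1"

```text
clock: 4.75
ee_pos: [0.4842, 0.299, 0.0669]
tool_rot: [-3.136, -0.029, 0.005]
ft_force: [-2.8, 0.5, 0.7]
opening: 0.101
```

```bash
python3 - <<'E'
from h import *
o=st()
E
```

```text
t 4.75 p [484.2 299.   66.9] yaw 0.018 tilt [-0.005   0.0032  0.    ] F [-2.8  0.5  0.7] op 0.101 q7 [-0.24  0.7  -0.52  1.84  0.5   0.73 -1.02]
```

>>> jog_arm --pt "3 0 -16 0 0 0 1" --pt "7 0 -16 0 0 0 1" --pt "10 0 -15 0 0 0 1" --pt "13 0 -12 0 0 0 1"

```text
clock: 5.15
ee_pos: [0.5176, 0.2998, 0.1238]
tool_rot: [-3.135, -0.034, 0.007]
ft_force: [6.5, 2.5, -16.0]
opening: 0.093
```

```bash
python3 - <<'E'
from h import *
o=st();p=o["ee_pos"];print((p[0]-.573)*1e3,(p[2]+.019-.075)*1e3,np.hypot(p[0]-.573,p[2]+.019-.075), np.arctan2(p[2]-.056,.573-p[0]))
E
```

```text
t 5.15 p [517.6 299.8 123.8] yaw 0.021 tilt [-0.0065  0.0044  0.    ] F [  6.5   2.5 -16. ] op 0.093 q7 [-0.19  0.66 -0.57  1.74  0.44  0.87 -0.93]
-55.43769414183042 67.79533103775528 0.08757593757580881 0.8853426631705462
```

>>> jog_arm --pt "14 0 -11 0 0 0 1" --pt "17 0 -7 0 0 0 1" --pt "18 0 -3 0 0 0 1" --pt "18 0 0 0 0 0 1"

```text
clock: 5.55
ee_pos: [0.5831, 0.3009, 0.1417]
tool_rot: [-3.136, -0.037, 0.018]
ft_force: [-3.7, 1.9, -6.0]
opening: 0.085
```

```bash
python3 - <<'E'
from h import *
from cell import viewer
im=viewer.get_image("scene");crop(im,320,500,60,250,3,"s3.png")
o=st();p=o["ee_pos"];print((p[0]-.573)*1e3,(p[2]+.019-.075)*1e3,np.hypot(p[0]-.573,p[2]+.019-.075), np.arctan2(p[2]-.056,.573-p[0]))
E
```

```text
t 5.6 p [585.8 300.9 141.3] yaw 0.022 tilt [-0.0074  0.0097  0.    ] F [ 1.8  1.9 -2.5] op 0.087 q7 [-0.17  0.73 -0.56  1.56  0.43  0.98 -0.83]
12.838791053985222 85.25830526245683 0.08621956374254143 1.7202602924350816
```

View pics/s3.png

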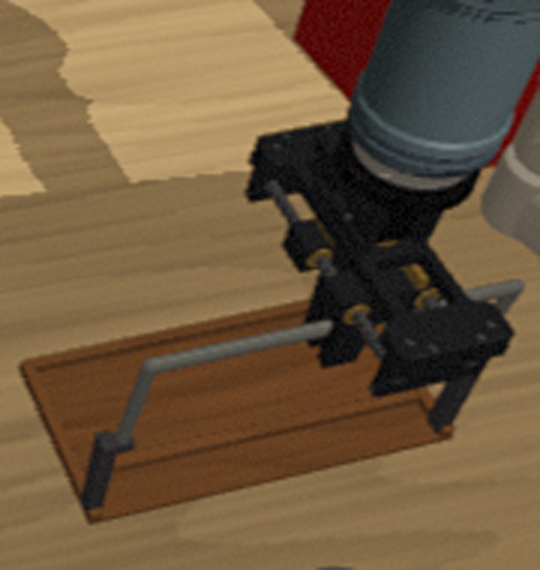

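Bar follows, about upright. Continue to the stop.

>>> jog_arm --pt "15 0 3 0 0.004 0 1" --pt "10 0 4 0 0 0 1" --pt "2 0 1 0 0 0 1"

```text
clock: 5.9
ee_pos: [0.6065, 0.3017, 0.1323]
tool_rot: [-3.138, -0.037, 0.03]
ft_force: [-12.3, -5.3, 15.9]
opening: 0.079
```

```bash
python3 - <<'E'
from h import *
o=st();p=o["ee_pos"];print((p[0]-.573)*1e3,(p[2]+.019-.075)*1e3,np.hypot(p[0]-.573,p[2]+.019-.075), np.arctan2(p[2]-.056,.573-p[0]))
E
```

```text
t 5.9 p [606.5 301.7 132.3] yaw 0.023 tilt [-0.0032  0.019   0.    ] F [-12.3  -5.3  15.9] op 0.079 q7 [-0.17  0.78 -0.55  1.49  0.43  1.01 -0.81]
33.54485056239365 76.25951002848149 0.08331128296357816 1.9852006532847193
```

>>> jog_arm --pt "0 0 0 0 0.01 0 -1" --pt "0 0 0 0 0.005 0 -1" --pt "0 0 0 0 0 0 -1" --pt "0 0 -20 0 0 0 -1" --pt "0 0 -40 0 0 0 -1" --pt "0 0 -40 0 0 0 -1" --pt "0 0 -20 0 0 0 -1"

```text
clock: 6.6
ee_pos: [0.6059, 0.2994, 0.252]
tool_rot: [3.141, 0.037, -0.01]
ft_force: [0.0, 0.1, -1.1]
opening: 0.69
```

```bash
python3 - <<'E'
from h import *
from cell import viewer
im=viewer.get_image("scene");cv2.imwrite("pics/s4.png",im);im=viewer.get_image("top");cv2.imwrite("pics/t4.png",im)
o=st()
E
```

```text
t 6.7 p [606.6 299.8 252.3] yaw 0.023 tilt [-0.0003  0.0041  0.    ] F [ 0.1  0.9 -0. ] op 0.775 q7 [-0.15  0.65 -0.59  1.41  0.37  1.2  -0.76]
```

View pics/s4.png

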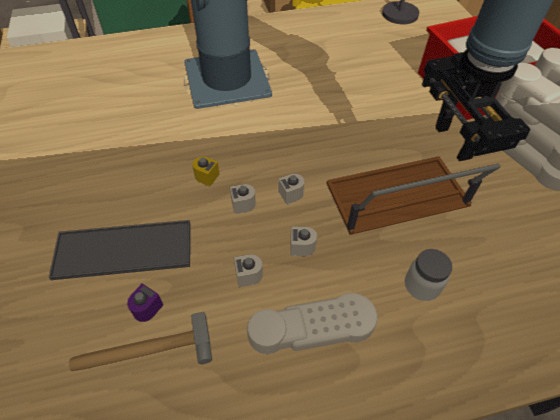

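View pics/t4.png

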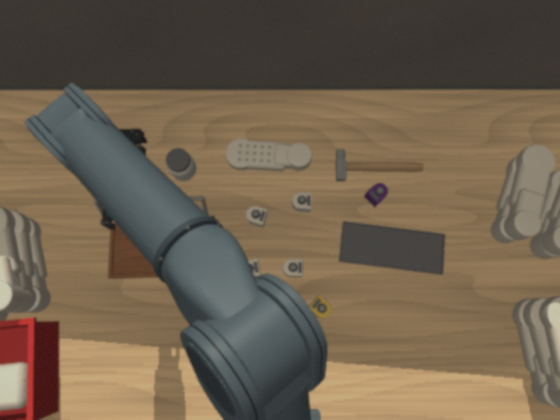

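>>> jog_arm --pt "-4 45 -8 0 0 0 -1" --pt "-10 45 -8 0 0 0 -1" --pt "-10 45 -8 0 0 0 -1" --pt "-10 45 -8 0 0 0 -1" --pt "-10 45 -4 0 0 0 -1" --pt "-10 45 0 0 0 0 -1" --pt "-10 40 0 0 0 0 -1" --pt "0 20 0 0 0 0 -1" --pt "0 0 0 0 0 0 -1" --pt "0 0 0 0 0 0 -1"

```text
clock: 7.7
ee_pos: [0.5437, -0.0467, 0.2765]
tool_rot: [3.14, 0.032, -0.024]
ft_force: [-0.2, 0.9, 0.2]
opening: 0.999
```

```bash
cat >> h.py <<'E'
def snap(name):
    from cell import viewer
    import pickle
    p=viewer.camera_params("wrist"); im=viewer.get_image("wrist"); cv2.imwrite(f"pics/{name}.png",im); pickle.dump(p,open(f"pics/{name}.pkl","wb")); return p,im
E
python3 - <<'E'
from h import *
snap("w5");st()
E
```

```text
t 7.75 p [543.7 -46.6 276.4] yaw 0.021 tilt [ 0.0013  0.0156 -0.    ] F [-0.5  0.4 -0.2] op 1.0 q7 [ 0.47  0.39 -0.6   1.74  0.24  1.11 -0.19]
```

View pics/w5.png

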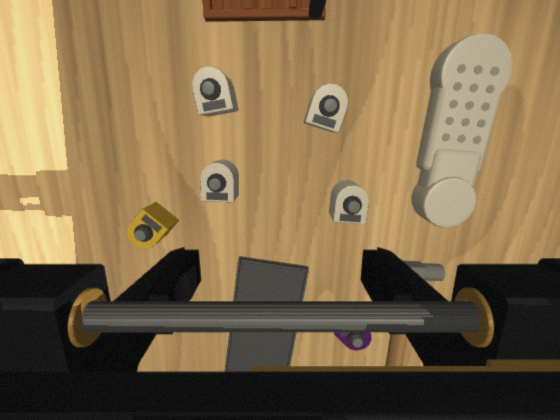

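```bash
python3 - <<'E'
from h import *
im=cv2.imread("pics/w5.png")
b=[cv2.resize(im[y-40:y+40,x-45:x+45],None,fx=4,fy=4,interpolation=cv2.INTER_CUBIC) for x,y in((209,90),(330,105),(217,183),(352,206))]
cv2.imwrite("pics/w5c.png",np.vstack([np.hstack(b[:2]),np.hstack(b[2:])])[:600])
E
```

```text
(no output)
```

View pics/w5c.png

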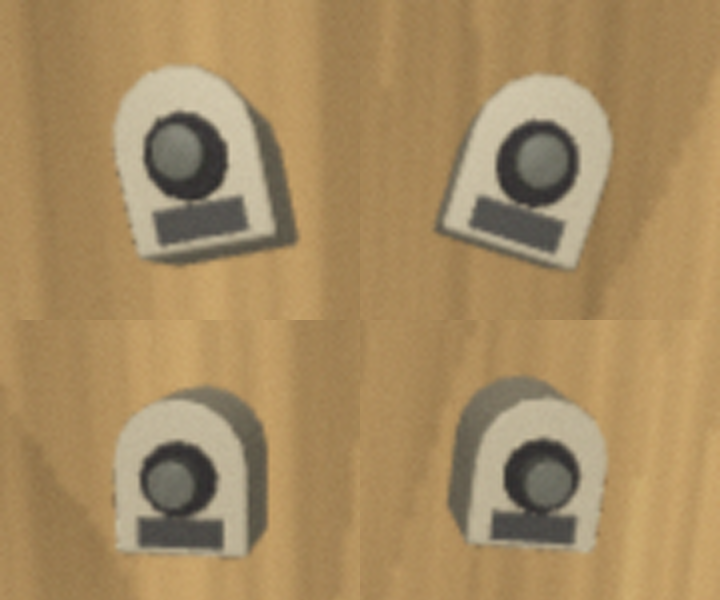

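```bash
cat >> h.py <<'E'
def heels(im,p,z=.046,zb=.059,seeds=None,dbg=None):
    hsv=cv2.cvtColor(im,cv2.COLOR_BGR2HSV)
    m=((hsv[...,2]>150)&(hsv[...,1]<75)).astype(np.uint8)
    out=[]
    cs,_=cv2.findContours(m,cv2.RETR_EXTERNAL,cv2.CHAIN_APPROX_NONE)
    for c in cs:
        if not 250<cv2.contourArea(c)<12000: continue
        P=np.array([plane(p,u,v,z)[:2] for u,v in c[:,0,:]+0.0],np.float32)
        (cx,cy),(w,h),a=cv2.minAreaRect(P*1000)
        if not(35<min(w,h)<52 and 42<max(w,h)<60): continue
        L=np.deg2rad(a if w>h else a+90)      # long axis angle
        ax=np.array([np.cos(L),np.sin(L)]);cen=np.array([cx,cy])/1000
        # D: centroid lies toward the flat end
        mk=cv2.moments((P*1000).reshape(-1,1,2));g=np.array([mk["m10"],mk["m01"]])/mk["m00"]/1000
        if (g-cen)@ax>0: ax=-ax
        u,v=c[:,0,:].mean(0)
        out.append(dict(c=cen,x=ax,ang=np.arctan2(ax[1],ax[0]),lw=(max(w,h),min(w,h)),uv=(u,v)))
    return out
E
python3 - <<'E'
from h import *
import pickle
p=pickle.load(open("pics/w5.pkl","rb"));im=cv2.imread("pics/w5.png")
for z in(.046,):
  for h in heels(im,p,z): print(np.round(h["uv"]),h["c"].round(4),"ang",h["ang"].round(3),"gripyaw",round(h["ang"]-np.pi/2,3),np.round(h["lw"],1))
E
```

```text
[351. 206.] [ 0.6335 -0.0694] ang -1.621 gripyaw -3.191 [51.  42.8]
[217. 185.] [ 0.4564 -0.0444] ang 1.546 gripyaw -0.025 [50.2 42.4]
[328. 108.] [0.5955 0.052 ] ang 1.3 gripyaw -0.271 [50.6 43. ]
[211.  91.] [0.4535 0.0678] ang 1.757 gripyaw 0.186 [49.8 42.8]
```

>>> jog_arm --pt "-30 0 40 0 0.015 0.046 1" --pt "-30 0 40 0 0 0 1" --pt "-27 -1 40 0 0 0 1" --pt "0 0 40 0 0 0 1" --pt "0 0 20 0 0 0 1" --pt "0 0 0 0 0 0 1" --pt "0 0 0 0 0 0 1" --pt "0 0 0 0 0 0 1" --pt "0 0 0 0 0 0 1" --grip_force 20

```text
clock: 8.65
ee_pos: [0.459, -0.0289, 0.0948]
tool_rot: [-3.135, 0.007, -0.015]
ft_force: [-0.2, -0.5, -0.2]
opening: 0.207
```

```bash
python3 - <<'E'
from h import *
o=st();go(o,.4564,-.0444,.07,-.025);snap("w6")
E
```

```text
t 8.65 p [459.  -28.9  94.8] yaw -0.005 tilt [-0.0069 -0.0097  0.    ] F [-0.2 -0.5 -0.2] op 0.207 q7 [ 0.39  0.5  -0.51  2.11  0.41  0.61 -0.41]
now shift x -2.6 y 15.5 z 24.8 turn z 0.020
after turn shift x -2.2 y 15.5 z 24.8 turn z 0.020
```

View pics/w6.png

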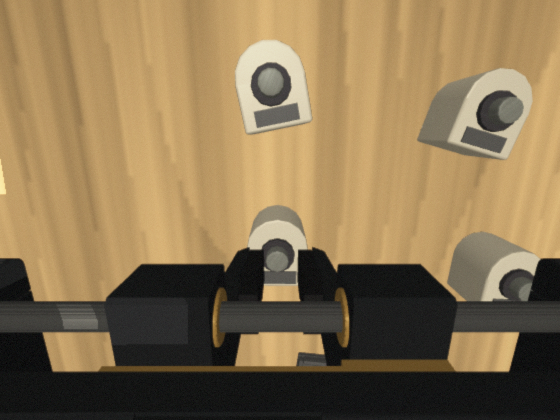

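>>> jog_arm --pt "-1 8 5 0.003 -0.005 0.02 1" --pt "-1 7 6 0.003 -0.005 0 1" --pt "0 1 5 0 0 0 1" --pt "0 0 3 0 0 0 1" --pt "0 0 2 0 0 0 1"

```text
clock: 9.2
ee_pos: [0.4584, -0.0477, 0.0735]
tool_rot: [-3.129, 0.046, -0.004]
ft_force: [0.3, 0.6, 0.7]
opening: 0.003
```

```bash
python3 - <<'E'
from h import *
o=st();go(o,.4564,-.0444,.06,-.025)
E
```

```text
t 9.2 p [458.4 -47.7  73.5] yaw -0.03 tilt [-0.0126 -0.0026  0.    ] F [0.3 0.6 0.7] op 0.003 q7 [ 0.4   0.55 -0.48  2.11  0.43  0.57 -0.41]
now shift x -2.1 y -3.2 z 13.5 turn z -0.005
after turn shift x -2.1 y -3.2 z 13.5 turn z -0.005
```

>>> jog_arm --pt "-2 -3 3 -0.012 -0.003 0 1" --pt "0 0 2 0 0 0 1" --pt "0 0 0 0 0 0 1"

```text
clock: 9.5
ee_pos: [0.456, -0.0437, 0.0677]
tool_rot: [3.141, -0.045, -0.002]
ft_force: [-0.3, 0.4, -1.0]
opening: 0.007
```

```bash
python3 - <<'E'
from h import *
o=st();go(o,.4564,-.0444,.06,-.025)
E
```

```text
t 9.5 p [456.  -43.7  67.7] yaw -0.029 tilt [ 0.      0.0016 -0.    ] F [-0.3  0.4 -1. ] op 0.007 q7 [ 0.37  0.55 -0.46  2.12  0.45  0.56 -0.44]
now shift x 0.4 y 0.7 z 7.7 turn z -0.004
after turn shift x 0.4 y 0.7 z 7.7 turn z -0.004
```

>>> jog_arm --pt "0 0 2 0 0 0 1" --pt "0 0 2 0 0 0 1" --pt "0 0 2 0 0 0 1" --pt "0 0 2 0 0 0 1" --pt "0 0 2 0 0 0 1" --pt "0 0 2 0 0 0 1"

```text
clock: 10.1
ee_pos: [0.4564, -0.0433, 0.0552]
tool_rot: [3.141, -0.044, -0.001]
ft_force: [-0.9, 0.3, 3.3]
opening: 0.007
```

```bash
python3 - <<'E'
from h import *
o=st();go(o,.4564,-.0444,.047,-.025)
E
```

```text
t 10.1 p [456.4 -43.3  55.2] yaw -0.028 tilt [ 0.0001  0.0006 -0.    ] F [-0.9  0.3  3.3] op 0.007 q7 [ 0.36  0.58 -0.44  2.12  0.47  0.54 -0.46]
now shift x 0.0 y 1.1 z 8.2 turn z -0.003
after turn shift x 0.0 y 1.1 z 8.2 turn z -0.003
```

Contact, button going in. Carry on.

>>> jog_arm --pt "0 0 2 0 0 0 1" --pt "0 0 2 0 0 0 1" --pt "0 0 1 0 0 0 1" --pt "0 0 1 0 0 0 1"

```text
clock: 10.5
ee_pos: [0.4564, -0.0433, 0.0491]
tool_rot: [3.141, -0.044, -0.001]
ft_force: [-1.3, 0.0, 6.4]
opening: 0.009
```

>>> jog_arm --pt "0 0 1 0 0 0 1" --pt "0 0 1 0 0 0 1" --pt "0 0 1 0 0 0 1" --pt "0 0 1 0 0 0 1"

```text
clock: 10.9
ee_pos: [0.4565, -0.0433, 0.0464]
tool_rot: [3.139, -0.043, -0.001]
ft_force: [-6.3, 0.6, 27.7]
opening: 0.006
```

>>> jog_arm --pt "0 0 -2 0 0 0 1" --pt "0 0 -5 0 0 0 1" --pt "0 0 -20 0 0 0 1" --pt "0 0 -20 0 0 0 -1" --pt "0 0 0 0 0 0 -1" --pt "0 0 0 0 0 0 -1"

```text
clock: 11.5
ee_pos: [0.4564, -0.0434, 0.0949]
tool_rot: [3.139, -0.043, -0.002]
ft_force: [0.5, -0.0, 0.0]
opening: 0.256
```

```bash
python3 - <<'E'
from h import *
from cell import viewer
o=st();p,im=snap("w7");s=viewer.get_image("scene");cv2.imwrite("pics/s7.png",s)
a=cv2.resize(im[130:330,180:380],(500,500),interpolation=cv2.INTER_CUBIC)
b=cv2.resize(s[175:225,220:270],(300,300),interpolation=cv2.INTER_CUBIC)
o=np.zeros((500,800,3),np.uint8);o[:,:500]=a;o[:300,500:]=b;cv2.imwrite("pics/c7.png",o)
E
```

```text
t 11.5 p [456.4 -43.4  94.9] yaw -0.028 tilt [ 0.0024  0.0009 -0.    ] F [ 0.5 -0.   0. ] op 0.256 q7 [ 0.4   0.5  -0.5   2.11  0.41  0.62 -0.41]
```

View pics/c7.png

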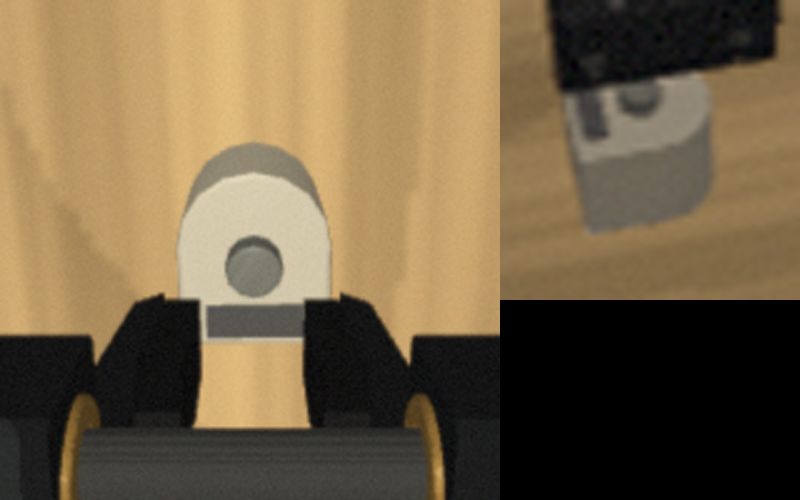

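```bash
python3 - <<'E'
from h import *
import pickle
p=pickle.load(open("pics/w7.pkl","rb"))
for z in(.046,.047,.051,.055,.059):print(z,np.round(proj(p,[.4564,-.0444,z]),1))
E
```

```text
0.046 [281.6 233.9]
0.047 [281.6 234.4]
0.051 [281.6 236.4]
0.055 [281.6 238.4]
0.059 [281.7 240.6]
```

>>> jog_arm --pt "0 0 -35 0 0 0 -1" --pt "0 0 -30 0 0 0 -1" --pt "0 0 0 0 0 0 -1" --pt "0 0 0 0 0 0 -1"

```text
clock: 12.0
ee_pos: [0.454, -0.0429, 0.1577]
tool_rot: [3.14, -0.042, -0.014]
ft_force: [0.0, -0.8, -0.0]
opening: 0.704
```

```bash
cat >> h.py <<'E'
def show(im,s,n,bw,bs):
    "wrist box and scene box (x0,x1,y0,y1) enlarged side by side"
    a=im[bw[2]:bw[3],bw[0]:bw[1]];a=cv2.resize(a,(450,int(450*a.shape[0]/a.shape[1])),interpolation=cv2.INTER_CUBIC)
    b=s[bs[2]:bs[3],bs[0]:bs[1]];b=cv2.resize(b,(340,int(340*b.shape[0]/b.shape[1])),interpolation=cv2.INTER_CUBIC)
    o=np.zeros((max(len(a),len(b)),800,3),np.uint8);o[:len(a),:450]=a;o[:len(b),460:]=b;cv2.imwrite(f"pics/{n}.png",o[:600])
E
python3 - <<'E'
from h import *
from cell import viewer
o=st();p,im=snap("w8");s=viewer.get_image("scene");cv2.imwrite("pics/s8.png",s)
show(im,s,"c8",(220,340,130,260),(180,330,160,300))
for h in heels(im,p,.046): print(np.round(h["uv"]),h["c"].round(4),"ang",h["ang"].round(3),np.round(h["lw"],1), [np.round(proj(p,[*h["c"],z]),1) for z in (.047,.055)])
E
```

```text
t 12.0 p [454.  -42.9 157.7] yaw -0.027 tilt [ 0.0011  0.0089 -0.    ] F [ 0.  -0.8 -0. ] op 0.704 q7 [ 0.47  0.39 -0.57  2.07  0.3   0.77 -0.31]
[475. 235.] [ 0.6329 -0.0693] ang 1.547 [50.  43.2] [array([476.8, 232.5]), array([482.5, 235.5])]
[285. 214.] [ 0.4559 -0.044 ] ang 1.569 [50.7 43. ] [array([284.4, 210.8]), array([284.5, 213.2])]
[451.  96.] [0.5952 0.0517] ang 1.296 [50.4 43.2] [array([453.2,  92.9]), array([458.8,  91.6])]
[279.  80.] [0.4533 0.0678] ang 1.759 [50.6 43.2] [array([277.9,  76.9]), array([277.7,  75.1])]
```

View pics/c8.png

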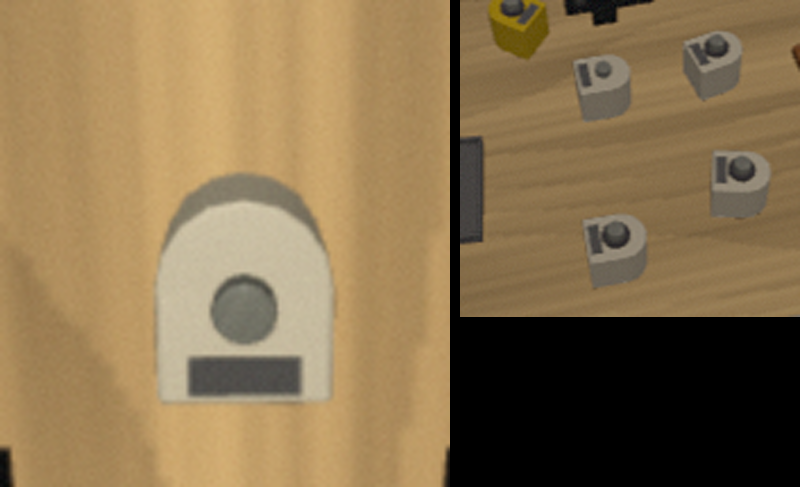

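```bash
python3 - <<'E'
from h import *
from cell import viewer
S=viewer.camera_params("scene")
s=cv2.imread("pics/s8.png");crop(s,220,270,170,220,11,"c8b.png")
for z in(.047,.055):print((np.array(proj(S,[.4561,-.0440,z]))-[220,170])*11)
E
```

```text
[244.9227294  234.66425531]
[242.63210477 208.69298884]
```

View pics/c8b.png

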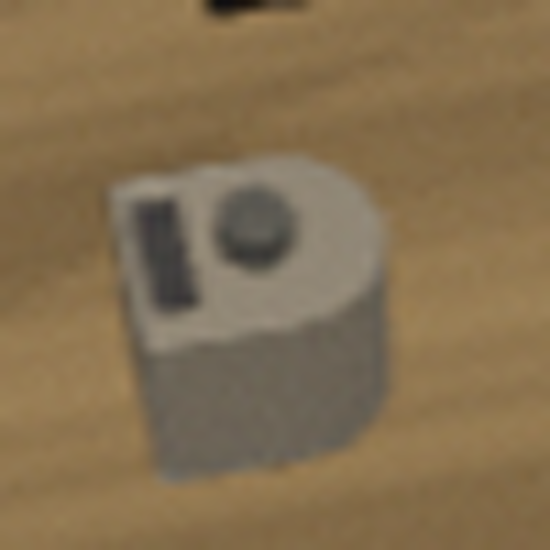

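>>> jog_arm --pt "-1 -37 0 0 0.009 0 1" --pt "-1 -37 0 0 0 0 1" --pt "-1 -37 20 0 0 0 1" --pt "0 0 30 0 0 0 1" --pt "0 0 20 0 0 0 1" --pt "0 0 2 0 0 0 1" --pt "0 0 1 0 0 0 1" --pt "0 0 1 0 0 0 1"

```text
clock: 12.9
ee_pos: [0.4501, 0.0719, 0.0745]
tool_rot: [3.141, -0.044, -0.016]
ft_force: [-0.0, -0.1, -0.1]
opening: 0.122
```

```bash
python3 - <<'E'
from h import *
o=st();go(o,.4534,.0678,.066,yawof(o))
E
```

```text
t 12.9 p [450.1  71.9  74.5] yaw -0.028 tilt [ 0.0004  0.0105 -0.    ] F [-0.  -0.1 -0.1] op 0.122 q7 [ 0.16  0.55 -0.5   2.11  0.46  0.6  -0.7 ]
now shift x 3.4 y 4.0 z 8.5 turn z -0.000
after turn shift x 3.4 y 4.0 z 8.5 turn z -0.000
```

>>> jog_arm --pt "3 4 2 0 0.01 0 1" --pt "0 0 3 0 0 0 1" --pt "0 0 3 0 0 0 1"

```text
clock: 13.2
ee_pos: [0.4548, 0.0664, 0.0677]
tool_rot: [3.141, -0.048, 0.006]
ft_force: [0.4, -0.4, -0.6]
opening: -0.0
```

```bash
python3 - <<'E'
from h import *
o=st();go(o,.4534,.0678,.060,yawof(o))
E
```

```text
t 13.2 p [454.8  66.4  67.7] yaw -0.03 tilt [ 0.0004 -0.004   0.    ] F [ 0.4 -0.4 -0.6] op -0.0 q7 [ 0.15  0.56 -0.48  2.12  0.48  0.57 -0.71]
now shift x -1.4 y -1.3 z 7.7 turn z -0.000
after turn shift x -1.4 y -1.3 z 7.7 turn z -0.000
```

>>> jog_arm --pt "-1 -1 2 0 -0.004 0 1" --pt "0 0 2 0 0 0 1" --pt "0 0 2 0 0 0 1" --pt "0 0 2 0 0 0 1" --pt "0 0 2 0 0 0 1" --pt "0 0 2 0 0 0 1" --pt "0 0 2 0 0 0 1" --pt "0 0 2 0 0 0 1" --pt "0 0 1 0 0 0 1"

```text
clock: 14.1
ee_pos: [0.4543, 0.0673, 0.0499]
tool_rot: [3.14, -0.049, 0.001]
ft_force: [-1.8, -0.3, 5.8]
opening: 0.005
```

>>> jog_arm --pt "0 0 1 0 0 0 1" --pt "0 0 1 0 0 0 1" --pt "0 0 1 0 0 0 1" --pt "0 0 1 0 0 0 1"

```text
clock: 14.5
ee_pos: [0.4544, 0.0673, 0.0467]
tool_rot: [3.139, -0.048, 0.002]
ft_force: [-3.0, -1.2, 14.6]
opening: 0.007
```

>>> jog_arm --pt "0 0 1 0 0 0 1" --pt "0 0 -2 0 0 0 1" --pt "0 0 -5 0 0 0 1" --pt "0 0 -25 0 0 0 1" --pt "0 0 -40 0 0 0 -1" --pt "0 0 -30 0 0 0 -1" --pt "0 0 0 0 0 0 -1" --pt "0 0 0 0 0 0 -1"

```text
clock: 15.3
ee_pos: [0.4536, 0.0679, 0.1521]
tool_rot: [3.138, -0.047, -0.001]
ft_force: [-0.1, 0.6, -0.1]
opening: 0.342
```

```bash
python3 - <<'E'
from h import *
from cell import viewer
o=st();p,im=snap("w9");s=viewer.get_image("scene");cv2.imwrite("pics/s9.png",s)
show(im,s,"c9",(220,340,130,260),(265,315,160,210))
for h in heels(im,p,.046): print(np.round(h["uv"]),h["c"].round(4),"ang",h["ang"].round(3),np.round(h["lw"],1), [np.round((np.array(proj(p,[*h["c"],z]))-[220,130])*3.75,1) for z in (.047,.055)])
E
```

```text
t 15.3 p [453.6  67.9 152.1] yaw -0.03 tilt [ 0.0029  0.0003 -0.    ] F [-0.1  0.6 -0.1] op 0.342 q7 [ 0.25  0.41 -0.6   2.07  0.34  0.75 -0.59]
[437. 224.] [0.595  0.0526] ang 1.295 [52.  43.6] [array([820.8, 348.3]), array([838.6, 358.9])]
[279. 208.] [0.4529 0.0709] ang 1.755 [56.2 43. ] [array([226.5, 292.1]), array([226.4, 301.1])]
```

View pics/c9.png

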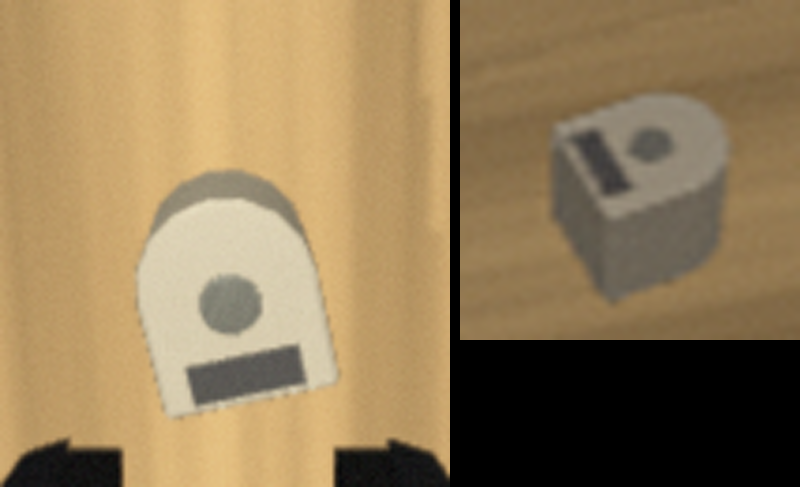

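>>> jog_arm --pt "35 3 0 0 0 0 1" --pt "36 3 0 0 0 0 1" --pt "36 3 10 0 0 0 1" --pt "35 2 30 0 0 0 1" --pt "0 0 30 0 0 0 1" --pt "0 0 5 0 0 0 1" --pt "0 0 1 0 0 0 1"

```text
clock: 16.1
ee_pos: [0.5936, 0.0512, 0.0626]
tool_rot: [3.134, -0.042, -0.024]
ft_force: [0.4, 0.4, 0.9]
opening: 0.01
```

```bash
python3 - <<'E'
from h import *
o=st();go(o,.595,.0521,.066,yawof(o))
E
```

```text
t 16.1 p [593.6  51.2  62.6] yaw -0.027 tilt [ 0.0073  0.015  -0.    ] F [0.4 0.4 0.9] op 0.01 q7 [ 0.18  0.74 -0.48  1.76  0.47  0.78 -0.56]
now shift x 1.3 y -0.9 z -3.4 turn z -0.000
after turn shift x 1.3 y -0.9 z -3.4 turn z -0.000
```

>>> jog_arm --pt "1 -1 -1 0.007 0.014 0 1" --pt "0 0 0 0 0 0 1"

```text
clock: 16.3
ee_pos: [0.5938, 0.0529, 0.0643]
tool_rot: [-3.141, 0.04, 0.001]
ft_force: [0.1, -0.3, 0.8]
opening: 0.002
```

```bash
python3 - <<'E'
from h import *
o=st();go(o,.595,.0521,.06,yawof(o))
E
```

```text
t 16.3 p [593.8  52.9  64.3] yaw -0.025 tilt [-0.0002  0.0007  0.    ] F [ 0.1 -0.3  0.8] op 0.002 q7 [ 0.18  0.73 -0.48  1.77  0.47  0.76 -0.56]
now shift x 1.2 y 0.8 z 4.3 turn z -0.000
after turn shift x 1.2 y 0.8 z 4.3 turn z -0.000
```

>>> jog_arm --pt "1 1 2 0 0 0 1" --pt "0 0 2 0 0 0 1" --pt "0 0 2 0 0 0 1" --pt "0 0 2 0 0 0 1" --pt "0 0 2 0 0 0 1" --pt "0 0 2 0 0 0 1" --pt "0 0 2 0 0 0 1"

```text
clock: 17.0
ee_pos: [0.5963, 0.0519, 0.0535]
tool_rot: [3.141, -0.039, 0.007]
ft_force: [-0.8, 0.3, 0.5]
opening: 0.002
```

>>> jog_arm --pt "0 0 1 0 0 0 1" --pt "0 0 1 0 0 0 1" --pt "0 0 1 0 0 0 1" --pt "0 0 1 0 0 0 1"

```text
clock: 17.4
ee_pos: [0.5963, 0.0519, 0.0496]
tool_rot: [3.141, -0.04, 0.007]
ft_force: [-1.9, -0.5, 6.4]
opening: 0.003
```

>>> jog_arm --pt "0 0 1 0 0 0 1" --pt "0 0 1 0 0 0 1" --pt "0 0 1 0 0 0 1" --pt "0 0 1 0 0 0 1"

```text
clock: 17.8
ee_pos: [0.5963, 0.0519, 0.0471]
tool_rot: [3.14, -0.04, 0.006]
ft_force: [-2.6, -0.1, 8.2]
opening: 0.008
```

>>> jog_arm --pt "0 0 1 0 0 0 1" --pt "0 0 1 0 0 0 1"

```text
clock: 18.0
ee_pos: [0.5964, 0.052, 0.0469]
tool_rot: [3.139, -0.04, 0.006]
ft_force: [-5.7, -1.5, 13.6]
opening: 0.007
```

>>> jog_arm --pt "0 0 1 0 0 0 1" --pt "0 0 -2 0 0 0 1" --pt "0 0 -5 0 0 0 1" --pt "0 0 -25 0 0 0 1" --pt "0 0 -40 0 0 0 -1" --pt "0 0 -30 0 0 0 -1" --pt "0 0 0 0 0 0 -1" --pt "0 0 0 0 0 0 -1"

```text
clock: 18.8
ee_pos: [0.5954, 0.0524, 0.1519]
tool_rot: [3.138, -0.039, 0.004]
ft_force: [0.2, 0.9, 0.2]
opening: 0.345
```

```bash
python3 - <<'E'
from h import *
from cell import viewer
o=st();p,im=snap("w10");s=viewer.get_image("scene");cv2.imwrite("pics/s10.png",s)
show(im,s,"c10",(220,340,130,260),(278,328,213,263))
for h in heels(im,p,.046): print(np.round(h["uv"]),h["c"].round(4),"ang",h["ang"].round(3),np.round(h["lw"],1), [np.round((np.array(proj(p,[*h["c"],z]))-[220,130])*3.75,1) for z in (.047,.055)])
E
```

```text
t 18.8 p [595.4  52.4 151.9] yaw -0.025 tilt [ 0.003  -0.0024  0.    ] F [0.2 0.9 0.2] op 0.345 q7 [ 0.23  0.61 -0.54  1.73  0.39  0.91 -0.5 ]
[280. 214.] [0.5955 0.0524] ang 1.298 [51.5 43.3] [array([229., 304.]), array([229.2, 313.4])]
[121. 199.] [0.4537 0.0683] ang 1.76 [51.2 43.3] [array([-379.1,  254. ]), array([-397.7,  261.9])]
```

View pics/c10.png

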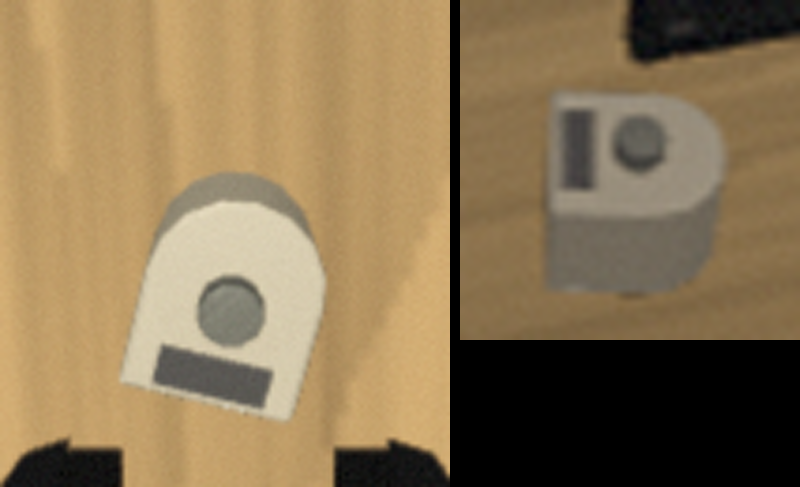

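View pics/s10.png

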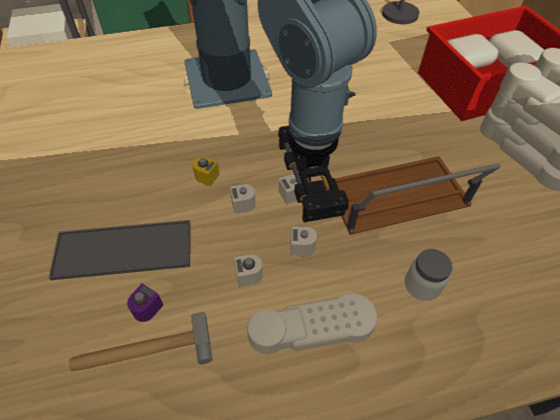

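>>> jog_arm --pt "13 40 0 0 0 0 1" --pt "14 40 0 0 0 0 1" --pt "13 40 20 0 0 0 1" --pt "0 0 35 0 0 0 1" --pt "0 0 15 0 0 0 1" --pt "0 0 2 0 0 0 1" --pt "0 0 1 0 0 0 1"

```text
clock: 19.6
ee_pos: [0.6297, -0.07, 0.069]
tool_rot: [3.14, -0.03, -0.013]
ft_force: [0.3, 0.3, 0.4]
opening: 0.006
```

```bash
python3 - <<'E'
from h import *
o=st();go(o,.633,-.0693,.066,yawof(o))
E
```

```text
t 19.6 p [629.7 -70.   69. ] yaw -0.019 tilt [ 0.0014  0.0084 -0.    ] F [0.3 0.3 0.4] op 0.006 q7 [ 0.37  0.78 -0.48  1.66  0.45  0.83 -0.33]
now shift x 3.3 y -0.8 z 3.0 turn z -0.000
after turn shift x 3.3 y -0.8 z 3.0 turn z -0.000
```

>>> jog_arm --pt "3 -1 1 0 0.008 0 1" --pt "0 0 1 0 0 0 1" --pt "0 0 1 0 0 0 1"

```text
clock: 19.9
ee_pos: [0.6344, -0.066, 0.0685]
tool_rot: [3.141, -0.024, 0.006]
ft_force: [-0.8, -0.5, -0.3]
opening: 0.008
```

```bash
python3 - <<'E'
from h import *
o=st();go(o,.633,-.0693,.06,yawof(o))
E
```

```text
t 19.9 p [634.4 -66.   68.5] yaw -0.015 tilt [ 0.0004 -0.0036  0.    ] F [-0.8 -0.5 -0.3] op 0.008 q7 [ 0.36  0.78 -0.48  1.66  0.46  0.82 -0.33]
now shift x -1.3 y 3.3 z 8.5 turn z -0.000
after turn shift x -1.3 y 3.3 z 8.5 turn z -0.000
```

>>> jog_arm --pt "-1 3 2 0 -0.003 0 1" --pt "0 0 2 0 0 0 1" --pt "0 0 2 0 0 0 1" --pt "0 0 2 0 0 0 1"

```text
clock: 20.3
ee_pos: [0.6344, -0.0689, 0.0618]
tool_rot: [3.141, -0.023, 0.005]
ft_force: [-0.2, 0.8, -0.1]
opening: 0.006
```

>>> jog_arm --pt "0 0 2 0 0 0 1" --pt "0 0 2 0 0 0 1" --pt "0 0 2 0 0 0 1"

```text
clock: 20.6
ee_pos: [0.6344, -0.0689, 0.0552]
tool_rot: [3.141, -0.023, 0.005]
ft_force: [-0.7, 0.5, 0.6]
opening: 0.006
```

>>> jog_arm --pt "0 0 2 0 0 0 1" --pt "0 0 2 0 0 0 1" --pt "0 0 1 0 0 0 1" --pt "0 0 1 0 0 0 1" --pt "0 0 1 0 0 0 1" --pt "0 0 1 0 0 0 1" --pt "0 0 1 0 0 0 1" --pt "0 0 1 0 0 0 1"

```text
clock: 21.4
ee_pos: [0.6345, -0.0689, 0.0475]
tool_rot: [3.139, -0.023, 0.004]
ft_force: [-3.1, -0.1, 6.3]
opening: 0.006
```

>>> jog_arm --pt "0 0 1 0 0 0 1" --pt "0 0 1 0 0 0 1" --pt "0 0 1 0 0 0 1"

```text
clock: 21.7
ee_pos: [0.6346, -0.0689, 0.0471]
tool_rot: [3.138, -0.024, 0.004]
ft_force: [-4.4, 0.5, 12.0]
opening: 0.005
```

>>> jog_arm --pt "0 0 1 0 0 0 1" --pt "0 0 1 0 0 0 1" --pt "0 0 -2 0 0 0 1" --pt "0 0 -5 0 0 0 1" --pt "0 0 -25 0 0 0 1" --pt "0 0 -40 0 0 0 -1" --pt "0 0 -30 0 0 0 -1" --pt "0 0 0 0 0 0 -1" --pt "0 0 0 0 0 0 -1"

```text
clock: 22.6
ee_pos: [0.6336, -0.0683, 0.1517]
tool_rot: [3.137, -0.023, 0.0]
ft_force: [0.2, -0.2, -0.5]
opening: 0.348
```

```bash
python3 - <<'E'
from h import *
from cell import viewer
o=st();p,im=snap("w11");s=viewer.get_image("scene");cv2.imwrite("pics/s11.png",s)
show(im,s,"c11",(220,340,130,260),(223,273,243,293))
for h in heels(im,p,.046): print(np.round(h["uv"]),h["c"].round(4),"ang",h["ang"].round(3),np.round(h["lw"],1), [np.round((np.array(proj(p,[*h["c"],z]))-[220,130])*3.75,1) for z in (.047,.055)])
E
```

```text
t 22.6 p [633.6 -68.3 151.7] yaw -0.015 tilt [ 0.0041 -0.0002  0.    ] F [ 0.2 -0.2 -0.5] op 0.348 q7 [ 0.39  0.67 -0.52  1.62  0.4   0.96 -0.28]
[281. 215.] [ 0.6336 -0.0695] ang 1.524 [50.7 43.2] [array([229.9, 308.7]), array([230. , 318.2])]
[ 78. 190.] [ 0.4566 -0.0439] ang 1.555 [51.2 43. ] [array([-537. ,  213.9]), array([-560.7,  220.7])]
[230.  66.] [0.5956 0.0517] ang 1.299 [51.  43.1] [array([  37.3, -252.9]), array([  30.7, -261.6])]
[45. 46.] [0.4539 0.068 ] ang 1.75 [50.6 43.2] [array([-665.4, -329.6]), array([-697.1, -341.2])]
```

View pics/c11.png

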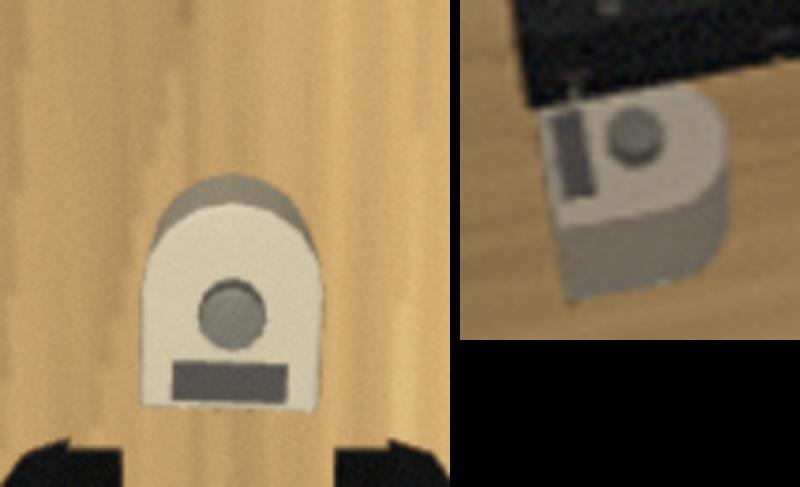

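View pics/s11.png

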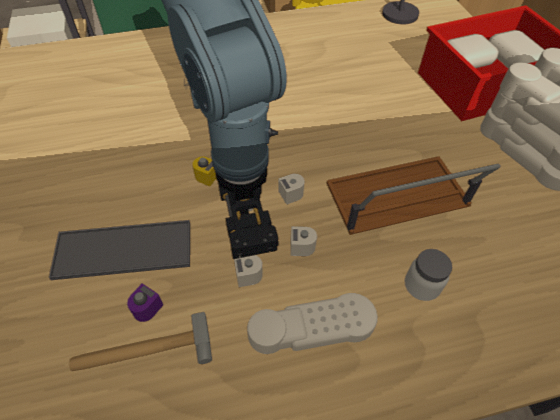

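>>> jog_arm --pt "0 1 20 0.004 0 0.025 -0.6" --pt "0 0 20 0 0 0 -0.6" --pt "0 0 20 0 0 0 -0.6" --pt "0 0 5 0 0 0 -0.6" --pt "0 0 2 0 0 0 -0.6" --pt "0 0 0 0 0 0 -0.6" --grip_force 15

```text
clock: 23.3
ee_pos: [0.6298, -0.0691, 0.076]
tool_rot: [-3.14, 0.063, 0.015]
ft_force: [0.4, 0.3, 0.8]
opening: 0.798
```

```bash
python3 - <<'E'
from h import *
o=st();go(o,.6335,-.0695,.012,-.04)
E
```

```text
t 23.3 p [629.8 -69.1  76. ] yaw -0.04 tilt [-0.0008  0.0093  0.    ] F [0.4 0.3 0.8] op 0.798 q7 [ 0.37  0.77 -0.48  1.65  0.44  0.84 -0.34]
now shift x 3.7 y 0.3 z 64.0 turn z -0.000
after turn shift x 3.7 y 0.3 z 64.0 turn z -0.000
```

>>> jog_arm --pt "4 0 10 0 0.009 0 -0.6" --pt "0 0 15 0 0 0 -0.6" --pt "0 0 15 0 0 0 -0.6" --pt "0 0 13 0 0 0 -0.6" --pt "0 0 5 0 0 0 -0.6" --pt "0 0 2 0 0 0 -0.6"

```text
clock: 23.9
ee_pos: [0.6352, -0.0692, 0.012]
tool_rot: [-3.14, 0.063, -0.004]
ft_force: [0.2, -0.1, 0.1]
opening: 0.8
```

```bash
python3 - <<'E'
from h import *
o=st();go(o,.6335,-.0695,.012,-.04)
E
```

```text
t 23.9 p [635.2 -69.2  12. ] yaw -0.04 tilt [-0.0008 -0.0027  0.    ] F [ 0.2 -0.1  0.1] op 0.8 q7 [ 0.34  0.86 -0.43  1.66  0.49  0.73 -0.38]
now shift x -1.7 y 0.4 z -0.0 turn z -0.000
after turn shift x -1.7 y 0.4 z -0.0 turn z -0.000
```

Close on D.

>>> jog_arm --pt "-1 0 0 0 -0.003 0 0.2" --pt "0 0 0 0 0 0 0.2" --pt "0 0 0 0 0 0 0.3" --pt "0 0 0 0 0 0 0.3" --pt "0 0 0 0 0 0 0.3" --pt "0 0 0 0 0 0 0.3"

```text
clock: 24.5
ee_pos: [0.6346, -0.0691, 0.0128]
tool_rot: [-3.14, 0.063, -0.001]
ft_force: [-1.0, -0.3, -2.3]
opening: 0.494
```

```bash
python3 - <<'E'
from h import *
o=st()
E
```

```text
t 24.5 p [634.6 -69.1  12.8] yaw -0.04 tilt [-0.0007 -0.0006  0.    ] F [-1.  -0.3 -2.3] op 0.494 q7 [ 0.34  0.86 -0.43  1.66  0.49  0.74 -0.38]
```

>>> jog_arm --pt "0 0 -10 0 0 0 0.3" --pt "0 0 -30 0 0 0 0.3" --pt "0 0 -40 0 0 0 0.3" --pt "0 0 -30 0 0 0 0.3" --pt "0 0 0 0 0 0 0.3"

```text
clock: 25.0
ee_pos: [0.6337, -0.0689, 0.128]
tool_rot: [-3.14, 0.062, 0.002]
ft_force: [0.1, -0.4, -1.2]
opening: 0.503
```

```bash
python3 - <<'E'
from h import *
from cell import viewer
import pickle
S=viewer.camera_params("scene");T=viewer.camera_params("top")
for n,P in(("top0",T),("scene0",S)):
    im=cv2.imread(f"pics/{n}.png");hsv=cv2.cvtColor(im,cv2.COLOR_BGR2HSV)
    m=((hsv[...,2]<85)&(hsv[...,1]<90)).astype(np.uint8);m=cv2.morphologyEx(m,cv2.MORPH_CLOSE,np.ones((5,5)))
    seed=(392,247) if n=="top0" else (120,250)
    _,l=cv2.connectedComponents(m);c=max(cv2.findContours((l==l[seed[1],seed[0]]).astype(np.uint8),0,1)[0],key=len)
    print(n,cv2.boundingRect(c),cv2.contourArea(c))
    W=np.array([plane(P,u,v,.012)[:2] for u,v in c[:,0,:]],np.float32)*1000
    print(cv2.minAreaRect(W), cv2.boxPoints(cv2.minAreaRect(W)).round().tolist())
o=st();snap("w12")
s=viewer.get_image("scene");cv2.imwrite("pics/s12.png",s)
E
```

```text
top0 (340, 222, 105, 52) 3935.5
((514.0177001953125, -311.9063720703125), (273.2089538574219, 107.54533386230469), 82.5299301147461) [[443.0, -440.0], [550.0, -454.0], [585.0, -183.0], [478.0, -169.0]]
scene0 (49, 220, 141, 60) 6211.5
((516.3931884765625, -310.50921630859375), (274.3899230957031, 115.01628112792969), 82.50664520263672) [[441.0, -439.0], [556.0, -454.0], [591.0, -182.0], [477.0, -167.0]]
t 25.0 p [633.7 -68.9 128. ] yaw -0.039 tilt [-0.0009  0.0015  0.    ] F [ 0.1 -0.4 -1.2] op 0.503 q7 [ 0.39  0.7  -0.51  1.63  0.41  0.92 -0.31]
```

View pics/w12.png

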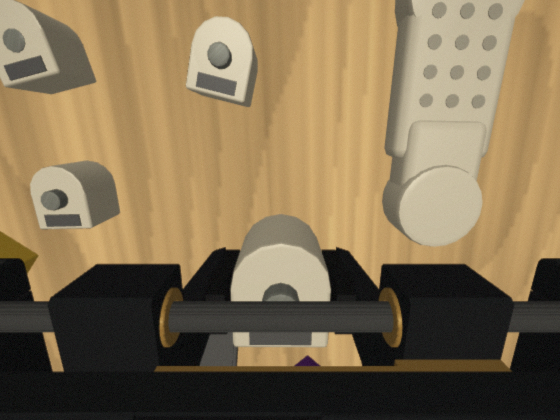

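>>> jog_arm --pt "-11 20 0 0 0 0.092 0.3" --pt "-11 40 0 0 0 0 0.3" --pt "-11 42 0 0 0 0 0.3" --pt "-11 42 0 0 0 0 0.3" --pt "-11 42 0 0 0 0 0.3" --pt "-11 42 0 0 0 0 0.3" --pt "-11 42 0 0 0 0 0.3" --pt "-10 40 0 0 0 0 0.3" --pt "0 20 0 0 0 0 0.3" --pt "0 0 0 0 0 0 0.3"

```text
clock: 26.1
ee_pos: [0.487, -0.3923, 0.1063]
tool_rot: [-3.123, 0.204, 0.052]
ft_force: [-0.4, 0.5, -1.3]
opening: 0.495
```

```bash
python3 - <<'E'
from h import *
o=st();go(o,.5045,-.390,.05,-.131);snap("w13")
E
```

```text
t 26.1 p [ 487.  -392.3  106.3] yaw -0.13 tilt [-0.0094  0.0337  0.    ] F [-0.4  0.5 -1.3] op 0.495 q7 [ 0.92  0.72 -0.46  1.65  0.39  0.9   0.17]
now shift x 17.1 y -4.6 z 56.3 turn z 0.001
after turn shift x 17.1 y -4.6 z 56.3 turn z 0.001
```

View pics/w13.png

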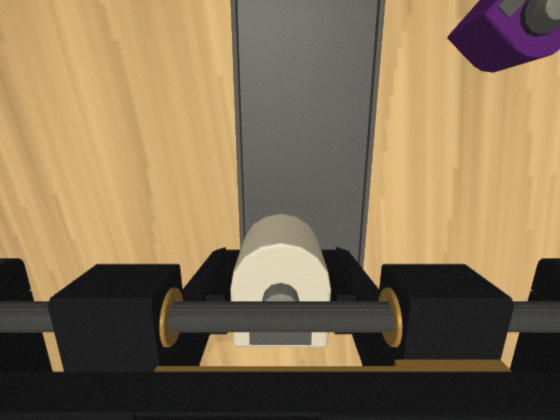

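>>> jog_arm --pt "9 -2 5 -0.009 0.03 0 0.3" --pt "8 -2 10 0 0.003 0 0.3" --pt "0 0 10 0 0 0 0.3" --pt "0 0 5 0 0 0 0.3" --pt "0 0 1 0 0 0 0.3"

```text
clock: 26.65
ee_pos: [0.5063, -0.3789, 0.0695]
tool_rot: [-3.127, 0.188, 0.009]
ft_force: [0.0, 1.0, -0.9]
opening: 0.495
```

```bash
python3 - <<'E'
from h import *
import pickle
p=pickle.load(open("pics/w13.pkl","rb"))
for a,b in(((238,50),(377,50)),((243,190),(366,190))):
    A=plane(p,*a,.012)[:2];B=plane(p,*b,.012)[:2];print(A.round(4),B.round(4),((A+B)/2).round(4),np.linalg.norm(A-B))
o=st();go(o,.5045,-.390,.03,-.131)
E
```

```text
[ 0.4685 -0.2611] [ 0.5699 -0.2753] [ 0.5192 -0.2682] 0.10239010085169893
[ 0.4549 -0.3659] [ 0.5564 -0.3785] [ 0.5056 -0.3722] 0.10223888409440327
t 26.65 p [ 506.3 -378.9   69.5] yaw -0.12 tilt [-0.009  0.006  0.   ] F [ 0.   1.  -0.9] op 0.495 q7 [ 0.88  0.77 -0.45  1.66  0.42  0.82  0.13]
now shift x -0.5 y 11.2 z 39.5 turn z 0.011
after turn shift x -0.3 y 11.2 z 39.5 turn z 0.011
```

>>> jog_arm --pt "-1 5 10 -0.009 0.005 0.011 0.3" --pt "0 5 10 0 0 0 0.3" --pt "0 1 10 0 0 0 0.3" --pt "0 0 5 0 0 0 0.3" --pt "0 0 1 0 0 0 0.3"

```text
clock: 27.15
ee_pos: [0.5031, -0.3908, 0.03]
tool_rot: [3.134, -0.207, -0.003]
ft_force: [-0.6, 0.1, -2.4]
opening: 0.494
```

```bash
python3 - <<'E'
from h import *
o=st();go(o,.5035,-.390,.0172,-.131)
E
```

```text
t 27.15 p [ 503.1 -390.8   30. ] yaw -0.132 tilt [ 0.001   0.0018 -0.    ] F [-0.6  0.1 -2.4] op 0.494 q7 [ 0.87  0.83 -0.41  1.66  0.45  0.75  0.11]
now shift x 0.3 y -0.8 z 12.8 turn z -0.001
after turn shift x 0.3 y -0.8 z 12.8 turn z -0.001
```

>>> jog_arm --pt "0 0 5 0 0.002 0 0.3" --pt "0 0 4 0 0 0 0.3" --pt "0 0 2 0 0 0 0.3" --pt "0 0 1 0 0 0 0.3"

```text
clock: 27.55
ee_pos: [0.5035, -0.3909, 0.0174]
tool_rot: [3.134, -0.207, 0.002]
ft_force: [0.2, 0.4, -0.8]
opening: 0.503
```

```bash
python3 - <<'E'
from h import *
o=st()
E
```

```text
t 27.55 p [ 503.5 -390.9   17.4] yaw -0.132 tilt [ 0.0012 -0.0012  0.    ] F [ 0.2  0.4 -0.8] op 0.503 q7 [ 0.87  0.84 -0.41  1.66  0.46  0.73  0.11]
```

>>> jog_arm --pt "0 0 1 0 0 0 0.3" --pt "0 0 0 0 0 0 -0.1" --pt "0 0 0 0 0 0 -0.35" --pt "0 0 0 0 0 0 -0.35" --pt "0 0 -5 0 0 0 -0.35" --pt "0 0 -20 0 0 0 -0.35" --pt "0 0 -40 0 0 0 -0.5" --pt "0 0 -45 0 0 0 -0.6" --pt "0 -10 -30 0 0 0 -0.6"

```text
clock: 28.45
ee_pos: [0.5025, -0.3807, 0.1587]
tool_rot: [-3.133, 0.209, 0.007]
ft_force: [0.7, -0.5, -0.1]
opening: 0.802
```

```bash
python3 - <<'E'
from h import *
o=st();snap("w14")
E
```

```text
t 28.45 p [ 502.5 -380.7  158.7] yaw -0.133 tilt [-0.0012  0.0043  0.    ] F [ 0.7 -0.5 -0.1] op 0.802 q7 [ 0.92  0.65 -0.49  1.63  0.36  0.96  0.17]
```

View pics/w14.png

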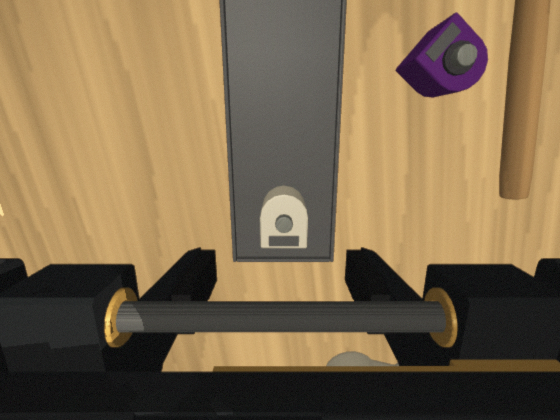

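>>> jog_arm --pt "0 -20 0 0 0.004 0.14 -0.6" --pt "-3 -40 0 0 0 0 -0.6" --pt "-3 -45 0 0 0 0 -0.6" --pt "-3 -45 0 0 0 0 -0.6" --pt "-3 -45 0 0 0 0 -0.6" --pt "-3 -45 0 0 0 0 -0.6" --pt "-3 -45 0 0 0 0 -0.6" --pt "-3 -45 0 0 0 0 -0.6" --pt "-3 -40 0 0 0 0 -0.6" --pt "-2 -30 0 0 0 0 -0.6" --pt "0 -10 0 0 0 0 -0.6" --pt "0 0 0 0 0 0 -0.6"

```text
clock: 29.7
ee_pos: [0.596, 0.0362, 0.1697]
tool_rot: [3.106, -0.436, 0.031]
ft_force: [-0.1, 0.3, 0.0]
opening: 0.798
```

```bash
python3 - <<'E'
from h import *
o=st();p,im=snap("w15");go(o,.5955,.052,.07,-.273)
for h in heels(im,p,.046): print(np.round(h["uv"]),h["c"].round(4),"ang",h["ang"].round(3),np.round(h["lw"],1))
E
```

```text
t 29.7 p [596.   36.2 169.7] yaw -0.279 tilt [ 0.0018 -0.0201  0.    ] F [-0.1  0.3  0. ] op 0.798 q7 [ 0.23  0.57 -0.52  1.73  0.36  0.91 -0.71]
now shift x -4.8 y -15.1 z 99.7 turn z -0.006
after turn shift x -4.7 y -15.1 z 99.7 turn z -0.006
[126. 217.] [0.4536 0.068 ] ang 1.764 [50.7 43. ]
[273. 193.] [0.5955 0.0519] ang 1.302 [50.8 43.1]
```

View pics/w15.png

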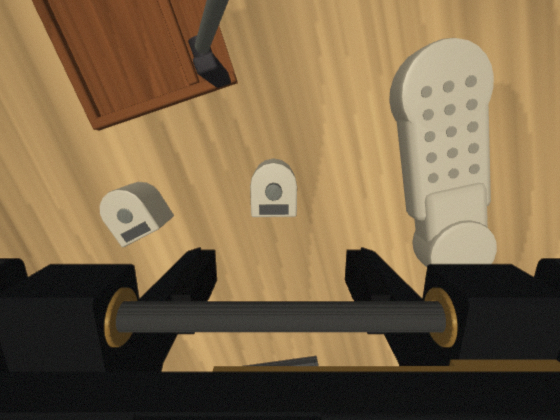

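>>> jog_arm --pt "-3 -8 30 0 -0.02 -0.006 -0.6" --pt "-2 -7 30 0 0 0 -0.6" --pt "0 0 30 0 0 0 -0.6" --pt "0 0 5 0 0 0 -0.6" --pt "0 0 2 0 0 0 -0.6"

```text
clock: 30.25
ee_pos: [0.5973, 0.0365, 0.0712]
tool_rot: [3.1, -0.45, 0.004]
ft_force: [0.5, -0.4, 0.6]
opening: 0.802
```

```bash
python3 - <<'E'
from h import *
o=st();go(o,.5955,.0519,.012,-.271)
E
```

```text
t 30.25 p [597.3  36.5  71.2] yaw -0.289 tilt [ 0.0089 -0.0041  0.    ] F [ 0.5 -0.4  0.6] op 0.802 q7 [ 0.18  0.72 -0.45  1.76  0.44  0.76 -0.78]
now shift x -6.1 y -14.3 z 59.2 turn z -0.018
after turn shift x -5.9 y -14.4 z 59.2 turn z -0.018
```

>>> jog_arm --pt "-3 -7 5 0.009 -0.004 -0.018 -0.6" --pt "-3 -7 5 0 0 0 -0.6" --pt "0 0 2 0 0 0 -0.6" --pt "0 0 1 0 0 0 -0.6"

```text
clock: 30.65
ee_pos: [0.5975, 0.0504, 0.0607]
tool_rot: [-3.111, 0.426, -0.007]
ft_force: [-0.5, -0.5, 0.9]
opening: 0.798
```

```bash
python3 - <<'E'
from h import *
o=st();go(o,.5955,.0519,.012,-.271)
E
```

```text
t 30.65 p [597.5  50.4  60.7] yaw -0.272 tilt [-0.0017 -0.0045  0.    ] F [-0.5 -0.5  0.9] op 0.798 q7 [ 0.17  0.73 -0.45  1.77  0.45  0.74 -0.79]
now shift x -2.3 y -0.9 z 48.7 turn z -0.001
after turn shift x -2.3 y -0.9 z 48.7 turn z -0.001
```

>>> jog_arm --pt "-2 -1 10 0 -0.004 0 -0.6" --pt "0 0 15 0 0 0 -0.6" --pt "0 0 14 0 0 0 -0.6" --pt "0 0 6 0 0 0 -0.6" --pt "0 0 2 0 0 0 -0.6" --pt "0 0 1 0 0 0 -0.6"

```text
clock: 31.25
ee_pos: [0.5956, 0.0523, 0.0081]
tool_rot: [-3.111, 0.426, 0.0]
ft_force: [0.5, -0.3, -0.2]
opening: 0.801
```

```bash
python3 - <<'E'
from h import *
o=st();go(o,.5955,.0519,.012,-.271)
E
```

```text
t 31.25 p [595.6  52.3   8.1] yaw -0.272 tilt [-0.0011  0.0002  0.    ] F [ 0.5 -0.3 -0.2] op 0.801 q7 [ 0.13  0.81 -0.41  1.77  0.49  0.66 -0.83]
now shift x 0.0 y 0.4 z -3.9 turn z -0.001
after turn shift x 0.0 y 0.4 z -3.9 turn z -0.001
```

>>> jog_arm --pt "0 0 -4 0 0 0 -0.3" --pt "0 0 0 0 0 0 0.2" --pt "0 0 0 0 0 0 0.3" --pt "0 0 0 0 0 0 0.3" --pt "0 0 0 0 0 0 0.3" --pt "0 0 0 0 0 0 0.3" --pt "0 0 0 0 0 0 0.3"

```text
clock: 31.95
ee_pos: [0.5961, 0.0521, 0.0133]
tool_rot: [-3.111, 0.426, -0.002]
ft_force: [-0.0, -0.8, -1.4]
opening: 0.498
```

>>> jog_arm --pt "0 0 -10 0 0 0 0.3" --pt "0 0 -30 0 0 0 0.3" --pt "0 0 -40 0 0 0 0.3" --pt "0 0 -30 0 0 -0.14 0.3" --pt "-4 30 0 0 0 0 0.3" --pt "-4 40 0 0 0 0 0.3" --pt "-4 42 0 0 0 0 0.3" --pt "-4 42 0 0 0 0 0.3" --pt "-4 42 0 0 0 0 0.3" --pt "-4 42 0 0 0 0 0.3" --pt "-4 42 0 0 0 0 0.3" --pt "-4 42 0 0 0 0 0.3" --pt "0 30 0 0 0 0 0.3" --pt "0 15 0 0 0 0 0.3" --pt "0 0 0 0 0 0 0.3"

```text
clock: 33.45
ee_pos: [0.5171, -0.3197, 0.1365]
tool_rot: [-3.136, 0.189, -0.013]
ft_force: [0.5, -0.2, -2.0]
opening: 0.498
```

```bash
python3 - <<'E'
from h import *
o=st();go(o,.5136,-.311,.07,-.131)
E
```

```text
t 33.45 p [ 517.1 -319.7  136.5] yaw -0.12 tilt [-0.0005 -0.0083  0.    ] F [ 0.5 -0.2 -2. ] op 0.498 q7 [ 0.85  0.64 -0.52  1.71  0.4   0.88  0.05]
now shift x -4.5 y -8.2 z 66.5 turn z 0.011
after turn shift x -4.6 y -8.2 z 66.5 turn z 0.011
```

>>> jog_arm --pt "-2 -4 20 0 -0.008 0.01 0.3" --pt "-2 -4 25 0 0 0 0.3" --pt "0 0 20 0 0 0 0.3" --pt "0 0 5 0 0 0 0.3" --pt "0 0 2 0 0 0 0.3"

```text
clock: 33.95
ee_pos: [0.5172, -0.2976, 0.0596]
tool_rot: [-3.128, 0.187, 0.001]
ft_force: [-0.2, -0.0, -0.1]
opening: 0.498
```

```bash
python3 - <<'E'
from h import *
o=st();go(o,.5136,-.311,.0176,-.131)
E
```

```text
t 33.95 p [ 517.2 -297.6   59.6] yaw -0.12 tilt [-0.0076  0.0009  0.    ] F [-0.2 -0.  -0.1] op 0.498 q7 [ 0.79  0.74 -0.47  1.76  0.46  0.75 -0.04]
now shift x -1.9 y 13.7 z 42.0 turn z 0.011
after turn shift x -1.8 y 13.7 z 42.0 turn z 0.011
```

>>> jog_arm --pt "-1 7 8 -0.008 0 0.011 0.3" --pt "-1 6 8 0 0 0 0.3" --pt "0 1 6 0 0 0 0.3" --pt "0 0 5 0 0 0 0.3" --pt "0 0 1 0 0 0 0.3"

```text
clock: 34.45
ee_pos: [0.5147, -0.311, 0.0305]
tool_rot: [3.134, -0.204, 0.002]
ft_force: [0.2, -1.2, -1.0]
opening: 0.497
```

```bash
python3 - <<'E'
from h import *
o=st();go(o,.5136,-.311,.0176,-.131)
E
```

```text
t 34.45 p [ 514.7 -311.    30.5] yaw -0.13 tilt [ 0.0013 -0.0011  0.    ] F [ 0.2 -1.2 -1. ] op 0.497 q7 [ 0.79  0.79 -0.44  1.76  0.49  0.7  -0.05]
now shift x -1.1 y 0.1 z 12.9 turn z 0.001
after turn shift x -1.1 y 0.1 z 12.9 turn z 0.001
```

>>> jog_arm --pt "-1 0 5 0 0 0 0.3" --pt "0 0 4 0 0 0 0.3" --pt "0 0 2 0 0 0 0.3" --pt "0 0 1 0 0 0 0.3"

```text
clock: 34.85
ee_pos: [0.514, -0.3112, 0.018]
tool_rot: [3.133, -0.205, 0.003]
ft_force: [0.6, 0.6, -1.8]
opening: 0.494
```

>>> jog_arm --pt "0 0 1 0 0 0 0.3" --pt "0 0 0 0 0 0 -0.1" --pt "0 0 0 0 0 0 -0.35" --pt "0 0 0 0 0 0 -0.35" --pt "0 0 -5 0 0 0 -0.35" --pt "0 0 -20 0 0 0 -0.35" --pt "0 0 -40 0 0 0 -0.5" --pt "0 0 -45 0 0 0 -0.6" --pt "0 -10 -30 0 0 0 -0.6"

```text
clock: 35.75
ee_pos: [0.513, -0.301, 0.1594]
tool_rot: [-3.134, 0.206, 0.006]
ft_force: [1.0, 0.0, 1.0]
opening: 0.801
```

```bash
python3 - <<'E'
from h import *
from cell import viewer
o=st();go(o,.4563,-.0442,.07,-.02);s=viewer.get_image("scene");cv2.imwrite("pics/s16.png",s)
E
```

```text
t 35.75 p [ 513.  -301.   159.4] yaw -0.131 tilt [-0.0004  0.0038  0.    ] F [1. 0. 1.] op 0.801 q7 [ 0.84  0.6  -0.54  1.73  0.37  0.92  0.02]
now shift x -89.8 y -247.2 z 89.4 turn z -0.111
after turn shift x -61.8 y -255.6 z 89.4 turn z -0.111
```

View pics/s16.png

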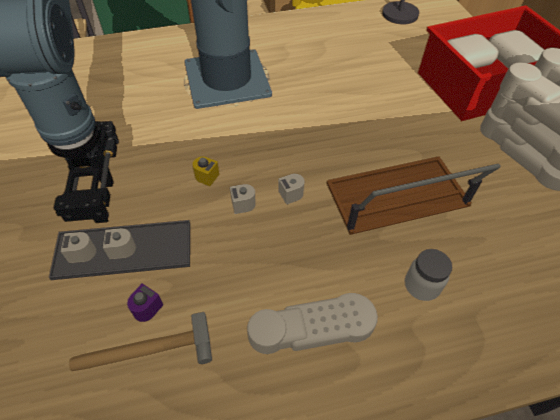

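Two in the tray at (78,247), (119,241). Now A; it may have been knocked, so hover and look.

>>> jog_arm --pt "-9 -20 0 0 0.004 -0.11 -0.6" --pt "-9 -40 0 0 0 0 -0.6" --pt "-9 -40 0 0 0 0 -0.6" --pt "-9 -42 0 0 0 0 -0.6" --pt "-9 -42 0 0 0 0 -0.6" --pt "-9 -40 0 0 0 0 -0.6" --pt "-6 -20 0 0 0 0 -0.6" --pt "0 -8 0 0 0 0 -0.6" --pt "0 0 0 0 0 0 -0.6" --pt "0 0 0 0 0 0 -0.6"

```text
clock: 36.8
ee_pos: [0.464, -0.0388, 0.1679]
tool_rot: [3.134, -0.023, 0.03]
ft_force: [-0.0, -0.0, 1.0]
opening: 0.8
```

```bash
python3 - <<'E'
from h import *
o=st();p,im=snap("w17")
H=heels(im,p,.046)
for h in H: print(np.round(h["uv"]),h["c"].round(4),"ang",h["ang"].round(3),np.round(h["lw"],1))
h=min(H,key=lambda h:h["c"][1]);go(o,*h["c"],.012,h["ang"]-np.pi/2)
E
```

```text
t 36.8 p [464.  -38.8 167.9] yaw -0.015 tilt [ 0.0076 -0.0192  0.    ] F [-0. -0.  1.] op 0.8 q7 [ 0.53  0.4  -0.66  2.06  0.36  0.78 -0.36]
[271. 214.] [ 0.4562 -0.044 ] ang 1.548 [50.3 43.2]
[265.  87.] [0.4533 0.0678] ang 1.759 [50.4 43.2]
now shift x -7.7 y 5.3 z 155.9 turn z 0.008
after turn shift x -7.7 y 5.3 z 155.9 turn z 0.008
```

View pics/w17.png

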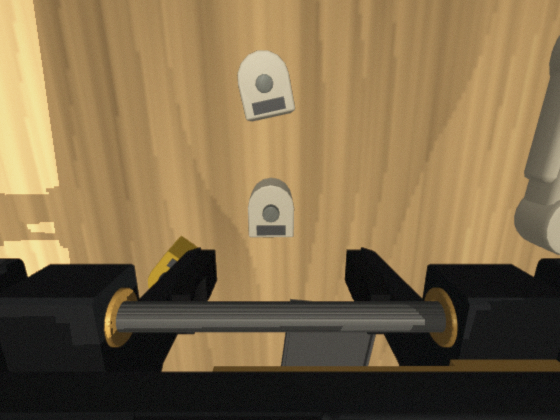

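>>> jog_arm --pt "-4 3 30 0.007 -0.019 0.01 -0.6" --pt "-4 2 30 0 0 0 -0.6" --pt "0 0 30 0 0 0 -0.6" --pt "0 0 6 0 0 0 -0.6" --pt "0 0 2 0 0 0 -0.6"

```text
clock: 37.35
ee_pos: [0.4603, -0.0521, 0.0677]
tool_rot: [3.138, -0.06, 0.007]
ft_force: [0.7, 0.3, 0.0]
opening: 0.802
```

```bash
python3 - <<'E'
from h import *
o=st();go(o,.4563,-.0441,.012,-.02)
E
```

```text
t 37.35 p [460.3 -52.1  67.7] yaw -0.038 tilt [ 0.0029 -0.0043  0.    ] F [0.7 0.3 0. ] op 0.802 q7 [ 0.44  0.57 -0.53  2.11  0.52  0.59 -0.5 ]
now shift x -4.3 y -7.8 z 55.7 turn z -0.018
after turn shift x -4.2 y -7.9 z 55.7 turn z -0.018
```

>>> jog_arm --pt "-2 -4 2 0.003 -0.004 -0.018 -0.6" --pt "-2 -4 2 0 0 0 -0.6" --pt "0 0 2 0 0 0 -0.6" --pt "0 0 1 0 0 0 -0.6"

```text
clock: 37.75
ee_pos: [0.4588, -0.0442, 0.0631]
tool_rot: [3.141, -0.032, 0.008]
ft_force: [0.4, -0.1, -0.6]
opening: 0.798
```

```bash
python3 - <<'E'
from h import *
o=st();go(o,.4563,-.0441,.012,-.02)
E
```

```text
t 37.75 p [458.8 -44.2  63.1] yaw -0.02 tilt [ 0.0004 -0.005   0.    ] F [ 0.4 -0.1 -0.6] op 0.798 q7 [ 0.43  0.58 -0.53  2.12  0.54  0.57 -0.51]
now shift x -2.5 y -0.1 z 51.1 turn z -0.000
after turn shift x -2.5 y -0.1 z 51.1 turn z -0.000
```

>>> jog_arm --pt "-2 0 12 0 -0.005 0 -0.6" --pt "0 0 15 0 0 0 -0.6" --pt "0 0 14 0 0 0 -0.6" --pt "0 0 5 0 0 0 -0.6" --pt "0 0 1 0 0 0 -0.6" --pt "0 0 0 0 0 0 -0.6"

```text
clock: 38.35
ee_pos: [0.4574, -0.0443, 0.0136]
tool_rot: [3.14, -0.031, 0.002]
ft_force: [0.2, 0.4, -0.0]
opening: 0.8
```

```bash
python3 - <<'E'
from h import *
o=st();go(o,.4563,-.0441,.012,-.02)
E
```

```text
t 38.35 p [457.4 -44.3  13.6] yaw -0.02 tilt [ 0.001  -0.0011  0.    ] F [ 0.2  0.4 -0. ] op 0.8 q7 [ 0.36  0.67 -0.44  2.12  0.62  0.47 -0.59]
now shift x -1.1 y -0.2 z 1.6 turn z -0.000
after turn shift x -1.1 y -0.2 z 1.6 turn z -0.000
```

>>> jog_arm --pt "-1 0 1 0 0 0 -0.3" --pt "0 0 0 0 0 0 0.2" --pt "0 0 0 0 0 0 0.3" --pt "0 0 0 0 0 0 0.3" --pt "0 0 0 0 0 0 0.3" --pt "0 0 0 0 0 0 0.3" --pt "0 0 0 0 0 0 0.3"

```text
clock: 39.05
ee_pos: [0.4569, -0.0446, 0.0137]
tool_rot: [3.14, -0.032, 0.005]
ft_force: [-0.6, 0.2, -1.6]
opening: 0.501
```

>>> jog_arm --pt "0 0 -10 0 0 0 0.3" --pt "0 0 -30 0 0 0 0.3" --pt "0 0 -40 0 0 0 0.3" --pt "0 0 -30 0 0 0.11 0.3" --pt "18 34 0 0 0 0 0.3" --pt "18 36 0 0 0 0 0.3" --pt "18 36 0 0 0 0 0.3" --pt "18 36 0 0 0 0 0.3" --pt "17 34 0 0 0 0 0.3" --pt "0 0 0 0 0 0 0.3" --pt "0 0 0 0 0 0 0.3"

```text
clock: 40.15
ee_pos: [0.5231, -0.2361, 0.1355]
tool_rot: [3.134, -0.202, 0.008]
ft_force: [0.1, 0.7, -1.3]
opening: 0.497
```

```bash
python3 - <<'E'
from h import *
o=st();go(o,.524,-.2317,.07,-.131)
E
```

```text
t 40.15 p [ 523.1 -236.1  135.5] yaw -0.129 tilt [ 0.0011 -0.0049  0.    ] F [ 0.1  0.7 -1.3] op 0.497 q7 [ 0.76  0.6  -0.55  1.8   0.41  0.85 -0.12]
now shift x 0.3 y -4.5 z 65.5 turn z 0.002
after turn shift x 0.3 y -4.5 z 65.5 turn z 0.002
```

>>> jog_arm --pt "0 -4 20 0 -0.005 0 0.3" --pt "0 0 30 0 0 0 0.3" --pt "0 0 25 0 0 0 0.3" --pt "0 0 10 0 0 0 0.3" --pt "0 0 2 0 0 0 0.3" --pt "0 0 1 0 0 0 0.3"

```text
clock: 40.75
ee_pos: [0.5221, -0.2234, 0.0423]
tool_rot: [-3.133, 0.188, 0.005]
ft_force: [-0.5, -0.5, -1.4]
opening: 0.494
```

```bash
python3 - <<'E'
from h import *
o=st();go(o,.524,-.2317,.018,-.131)
E
```

```text
t 40.75 p [ 522.1 -223.4   42.3] yaw -0.12 tilt [-0.0029  0.0035  0.    ] F [-0.5 -0.5 -1.4] op 0.494 q7 [ 0.68  0.74 -0.48  1.84  0.5   0.69 -0.21]
now shift x 2.8 y 8.1 z 24.3 turn z 0.011
after turn shift x 2.9 y 8.0 z 24.3 turn z 0.011
```

>>> jog_arm --pt "2 4 3 -0.003 0.003 0.01 0.3" --pt "1 4 4 0 0 0 0.3" --pt "0 0 4 0 0 0 0.3" --pt "0 0 2 0 0 0 0.3"

```text
clock: 41.15
ee_pos: [0.5263, -0.2328, 0.0309]
tool_rot: [3.133, -0.205, 0.006]
ft_force: [0.8, -0.7, -0.6]
opening: 0.498
```

```bash
python3 - <<'E'
from h import *
o=st();go(o,.524,-.2317,.018,-.131)
E
```

```text
t 41.15 p [ 526.3 -232.8   30.9] yaw -0.131 tilt [ 0.0016 -0.0042  0.    ] F [ 0.8 -0.7 -0.6] op 0.498 q7 [ 0.68  0.76 -0.46  1.83  0.52  0.67 -0.22]
now shift x -2.4 y -0.8 z 12.9 turn z 0.000
after turn shift x -2.4 y -0.8 z 12.9 turn z 0.000
```

>>> jog_arm --pt "-2 -1 5 0 -0.004 0 0.3" --pt "0 0 4 0 0 0 0.3" --pt "0 0 2 0 0 0 0.3" --pt "0 0 1 0 0 0 0.3"

```text
clock: 41.55
ee_pos: [0.5243, -0.2317, 0.018]
tool_rot: [3.133, -0.206, 0.0]
ft_force: [0.7, 0.6, -1.2]
opening: 0.496
```

>>> jog_arm --pt "0 0 1 0 0 0 0.3" --pt "0 0 0 0 0 0 -0.1" --pt "0 0 0 0 0 0 -0.35" --pt "0 0 0 0 0 0 -0.35" --pt "0 0 -5 0 0 0 -0.35" --pt "0 0 -20 0 0 0 -0.35" --pt "0 0 -40 0 0 0 -0.5" --pt "0 0 -45 0 0 0 -0.6" --pt "0 -10 -30 0 0 0 -0.6"

```text
clock: 42.45
ee_pos: [0.5233, -0.2215, 0.1595]
tool_rot: [-3.135, 0.207, 0.011]
ft_force: [-0.0, -1.0, 0.2]
opening: 0.803
```

```bash
python3 - <<'E'
from h import *
from cell import viewer
o=st();go(o,.4536,.0679,.16,.187);snap("w18")
E
```

```text
t 42.45 p [ 523.3 -221.5  159.5] yaw -0.132 tilt [ 0.0004  0.0071 -0.    ] F [-0.  -1.   0.2] op 0.803 q7 [ 0.75  0.57 -0.57  1.79  0.38  0.9  -0.13]
now shift x -107.2 y -277.8 z -0.5 turn z -0.319
after turn shift x -14.7 y -297.4 z -0.5 turn z -0.319
```

View pics/w18.png

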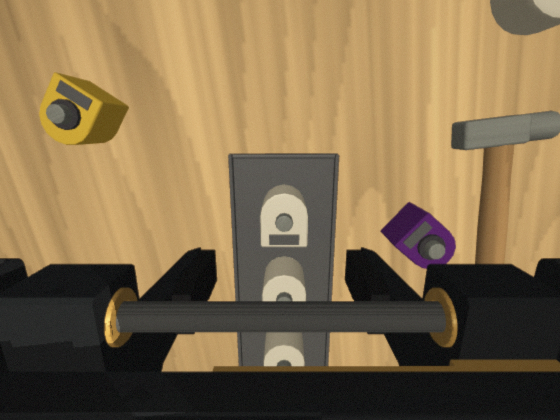

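>>> jog_arm --pt "-13 -30 0 0 0.007 -0.11 -0.6" --pt "-10 -38 0 0 0 -0.11 -0.6" --pt "-5 -42 0 0 0 -0.1 -0.6" --pt "-2 -42 0 0 0 0 -0.6" --pt "-2 -42 0 0 0 0 -0.6" --pt "-2 -42 0 0 0 0 -0.6" --pt "-2 -35 0 0 0 0 -0.6" --pt "0 -15 0 0 0 0 -0.6" --pt "0 0 0 0 0 0 -0.6" --pt "0 0 0 0 0 0 -0.6"

```text
clock: 43.5
ee_pos: [0.4564, 0.0715, 0.1674]
tool_rot: [3.118, 0.32, 0.03]
ft_force: [0.3, -0.8, -0.3]
opening: 0.801
```

```bash
python3 - <<'E'
from h import *
o=st();p,im=snap("w19")
H=heels(im,p,.046)
for h in H: print(np.round(h["uv"]),h["c"].round(4),"ang",h["ang"].round(3),np.round(h["lw"],1))
h=max(H,key=lambda h:h["c"][1]);go(o,*h["c"],.07,h["ang"]-np.pi/2)
E
```

```text
t 43.5 p [456.4  71.5 167.4] yaw 0.204 tilt [ 0.0089 -0.0181  0.    ] F [ 0.3 -0.8 -0.3] op 0.801 q7 [ 0.36  0.42 -0.75  2.06  0.41  0.79 -0.43]
[275. 211.] [0.4528 0.0683] ang 1.786 [50.3 42.5]
now shift x -4.2 y 2.4 z 97.4 turn z -0.011
after turn shift x -4.2 y 2.3 z 97.4 turn z -0.011
```

View pics/w19.png

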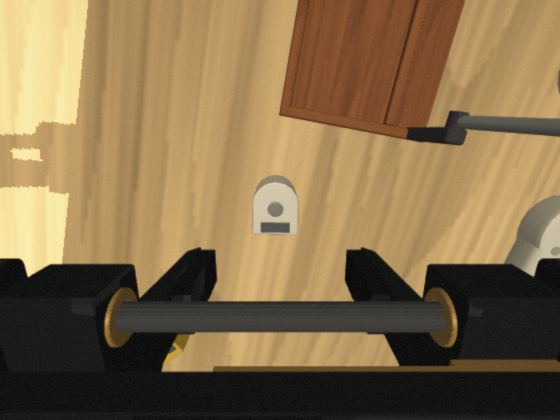

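>>> jog_arm --pt "-2 2 30 0.008 -0.018 0.01 -0.6" --pt "-1 0 30 0 0 0 -0.6" --pt "0 0 30 0 0 0 -0.6" --pt "0 0 6 0 0 0 -0.6" --pt "0 0 2 0 0 0 -0.6"

```text
clock: 44.05
ee_pos: [0.4588, 0.0609, 0.0673]
tool_rot: [3.125, 0.284, 0.006]
ft_force: [-0.2, -0.4, -0.6]
opening: 0.803
```

```bash
python3 - <<'E'
from h import *
o=st();go(o,.4533,.0680,.012,.19)
E
```

```text
t 44.05 p [458.8  60.9  67.3] yaw 0.181 tilt [ 0.004  -0.0032  0.    ] F [-0.2 -0.4 -0.6] op 0.803 q7 [ 0.26  0.59 -0.6   2.11  0.59  0.61 -0.58]
now shift x -4.2 y -8.0 z 55.3 turn z -0.009
after turn shift x -4.1 y -8.0 z 55.3 turn z -0.009
```

>>> jog_arm --pt "-2 -4 2 0.004 -0.003 -0.009 -0.6" --pt "-2 -4 2 0 0 0 -0.6" --pt "0 0 2 0 0 0 -0.6" --pt "0 0 1 0 0 0 -0.6"

```text
clock: 44.45
ee_pos: [0.4554, 0.0679, 0.0628]
tool_rot: [-3.128, -0.296, -0.007]
ft_force: [0.2, -0.3, -0.4]
opening: 0.801
```

```bash
python3 - <<'E'
from h import *
o=st();go(o,.4533,.0680,.012,.19)
E
```

```text
t 44.45 p [455.4  67.9  62.8] yaw 0.189 tilt [ 0.0004 -0.0047  0.    ] F [ 0.2 -0.3 -0.4] op 0.801 q7 [ 0.24  0.6  -0.6   2.11  0.6   0.6  -0.6 ]
now shift x -2.0 y -0.5 z 50.8 turn z -0.001
after turn shift x -2.0 y -0.5 z 50.8 turn z -0.001
```

>>> jog_arm --pt "-2 0 12 0 -0.004 0 -0.6" --pt "0 0 15 0 0 0 -0.6" --pt "0 0 14 0 0 0 -0.6" --pt "0 0 6 0 0 0 -0.6" --pt "0 0 2 0 0 0 -0.6" --pt "0 0 0 0 0 0 -0.6"

```text
clock: 45.05
ee_pos: [0.4538, 0.0675, 0.0106]
tool_rot: [3.127, 0.297, 0.002]
ft_force: [-0.2, 0.5, 0.3]
opening: 0.804
```

```bash
python3 - <<'E'
from h import *
o=st();go(o,.4533,.0680,.012,.19)
E
```

```text
t 45.05 p [453.8  67.5  10.6] yaw 0.189 tilt [ 0.001  -0.0013  0.    ] F [-0.2  0.5  0.3] op 0.804 q7 [ 0.16  0.69 -0.5   2.12  0.7   0.49 -0.69]
now shift x -0.4 y -0.5 z -1.4 turn z -0.001
after turn shift x -0.4 y -0.5 z -1.4 turn z -0.001
```

>>> jog_arm --pt "0 0 -3 0 0 0 -0.3" --pt "0 0 0 0 0 0 0.2" --pt "0 0 0 0 0 0 0.3" --pt "0 0 0 0 0 0 0.3" --pt "0 0 0 0 0 0 0.3" --pt "0 0 0 0 0 0 0.3" --pt "0 0 0 0 0 0 0.3"

```text
clock: 45.75
ee_pos: [0.4545, 0.0674, 0.0149]
tool_rot: [3.127, 0.296, 0.005]
ft_force: [0.5, 0.1, -1.2]
opening: 0.497
```

>>> jog_arm --pt "0 0 -10 0 0 0 0.3" --pt "0 0 -30 0 0 0 0.3" --pt "0 0 -40 0 0 0.08 0.3" --pt "0 0 -30 0 0 0.08 0.3" --pt "8 -34 0 0 0 0 0.3" --pt "8 -34 0 0 0 0 0.3" --pt "8 -34 0 0 0 0 0.3" --pt "8 -34 0 0 0 0 0.3" --pt "7 -34 0 0 0 0 0.3" --pt "0 0 0 0 0 0 0.3" --pt "0 0 0 0 0 0 0.3"

```text
clock: 46.85
ee_pos: [0.4889, 0.2429, 0.135]
tool_rot: [-3.141, -0.029, -0.003]
ft_force: [-0.1, -1.3, -1.9]
opening: 0.497
```

```bash
python3 - <<'E'
from h import *
o=st();go(o,.4895,.241,.0192,.025);snap("w20")
E
```

```text
t 46.85 p [488.9 242.9 135. ] yaw 0.019 tilt [-0.0003 -0.0017  0.    ] F [-0.1 -1.3 -1.9] op 0.497 q7 [-0.05  0.59 -0.65  1.87  0.47  0.84 -0.92]
now shift x 0.5 y 1.9 z 115.8 turn z -0.006
after turn shift x 0.5 y 1.9 z 115.8 turn z -0.006
```

View pics/w20.png

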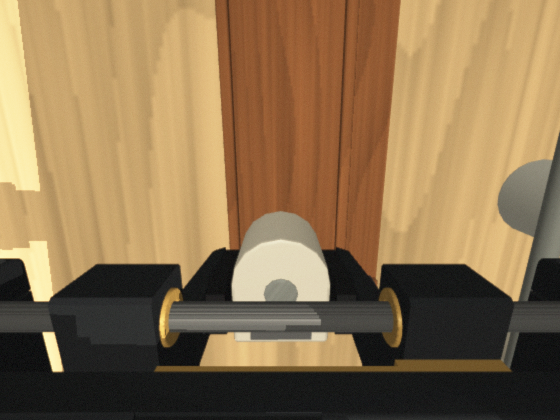

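```bash
python3 - <<'E'
from h import *
import pickle
p=pickle.load(open("pics/w20.pkl","rb"));im=cv2.imread("pics/w20.png")
crop(im,200,420,0,220,2.7,"c20.png")
for v in(40,180):print([plane(p,u,v,.012)[:2].round(4).tolist() for u in((233,343) if v==40 else (237,336))])
E
```

```text
[[0.4471, 0.3826], [0.537, 0.3842]]
[[0.4478, 0.2674], [0.5393, 0.269]]
```

View pics/c20.png

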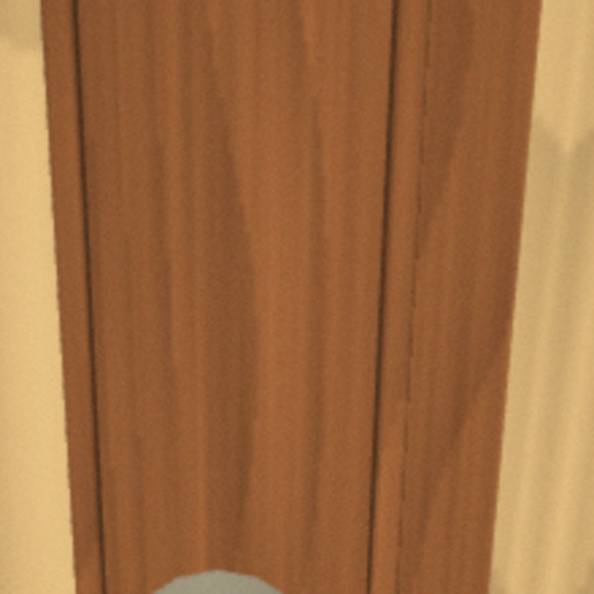

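>>> jog_arm --pt "0 2 20 0 0 0 0.3" --pt "0 0 30 0 0 0 0.3" --pt "0 0 25 0 0 0 0.3" --pt "0 0 8 0 0 0 0.3" --pt "0 0 2 0 0 0 0.3" --pt "0 0 0 0 0 0 0.3"

```text
clock: 47.5
ee_pos: [0.4906, 0.2349, 0.0504]
tool_rot: [3.14, 0.018, 0.007]
ft_force: [-0.4, 0.3, -1.6]
opening: 0.498
```

```bash
python3 - <<'E'
from h import *
o=st();go(o,.4895,.241,.0192,.025)
E
```

```text
t 47.5 p [490.6 234.9  50.4] yaw 0.012 tilt [ 0.0013 -0.0042  0.    ] F [-0.4  0.3 -1.6] op 0.498 q7 [-0.11  0.71 -0.56  1.91  0.58  0.69 -1.01]
now shift x -1.1 y -6.2 z 31.2 turn z -0.013
after turn shift x -1.0 y -6.2 z 31.2 turn z -0.013
```

>>> jog_arm --pt "0 -3 5 0 -0.004 -0.013 0.3" --pt "0 -3 6 0 0 0 0.3" --pt "0 0 6 0 0 0 0.3" --pt "0 0 3 0 0 0 0.3" --pt "0 0 1 0 0 0 0.3"

```text
clock: 48.0
ee_pos: [0.4926, 0.2423, 0.0308]
tool_rot: [-3.14, -0.04, -0.007]
ft_force: [-0.5, 0.0, -1.1]
opening: 0.5
```

```bash
python3 - <<'E'
from h import *
o=st();go(o,.4895,.241,.0192,.025)
E
```

```text
t 48.0 p [492.6 242.3  30.8] yaw 0.025 tilt [-0.001  -0.0044  0.    ] F [-0.5  0.  -1.1] op 0.5 q7 [-0.13  0.75 -0.54  1.9   0.61  0.66 -1.02]
now shift x -3.2 y 1.3 z 11.6 turn z 0.000
after turn shift x -3.2 y 1.3 z 11.6 turn z 0.000
```

>>> jog_arm --pt "-2 1 5 0 -0.004 0 0.3" --pt "0 0 3 0 0 0 0.3" --pt "0 0 2 0 0 0 0.3" --pt "0 0 1 0 0 0 0.3"

```text
clock: 48.4
ee_pos: [0.4904, 0.2411, 0.0188]
tool_rot: [-3.141, -0.04, 0.0]
ft_force: [-4.9, -1.4, 13.1]
opening: 0.498
```

```bash
python3 - <<'E'
from h import *
o=st();go(o,.4895,.241,.0192,.025)
E
```

```text
t 48.4 p [490.4 241.1  18.8] yaw 0.025 tilt [-0.0007  0.0001  0.    ] F [-4.9 -1.4 13.1] op 0.498 q7 [-0.14  0.77 -0.53  1.9   0.62  0.64 -1.03]
now shift x -0.9 y 0.1 z -0.4 turn z 0.000
after turn shift x -0.9 y 0.1 z -0.4 turn z 0.000
```

Seated (13 N). Release and rise.

>>> jog_arm --pt "0 0 -0.5 0 0 0 0.3" --pt "0 0 0 0 0 0 -0.1" --pt "0 0 0 0 0 0 -0.35" --pt "0 0 0 0 0 0 -0.35" --pt "0 0 -5 0 0 0 -0.35" --pt "0 0 -20 0 0 0 -0.35" --pt "0 0 -40 0 0 0 -0.5" --pt "0 0 -45 0 0 0 -0.5" --pt "0 0 -45 0 0 0 -0.5" --pt "0 0 -40 0 0 0 -0.5" --pt "0 0 0 0 0 0 -0.5"

```text
clock: 49.5
ee_pos: [0.49, 0.2419, 0.2238]
tool_rot: [-3.14, -0.043, 0.0]
ft_force: [1.3, -0.2, 0.4]
opening: 0.751
```

```bash
python3 - <<'E'
from h import *
from cell import viewer
o=st();snap("w21");s=viewer.get_image("scene");cv2.imwrite("pics/s21.png",s)
E
```

```text
t 49.5 p [490.  241.9 223.8] yaw 0.027 tilt [-0.0014  0.0002  0.    ] F [ 1.3 -0.2  0.4] op 0.751 q7 [ 0.02  0.48 -0.73  1.8   0.37  1.01 -0.83]
```

View pics/w21.png

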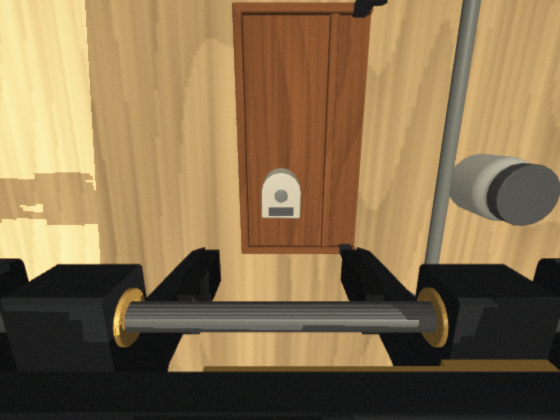

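View pics/s21.png

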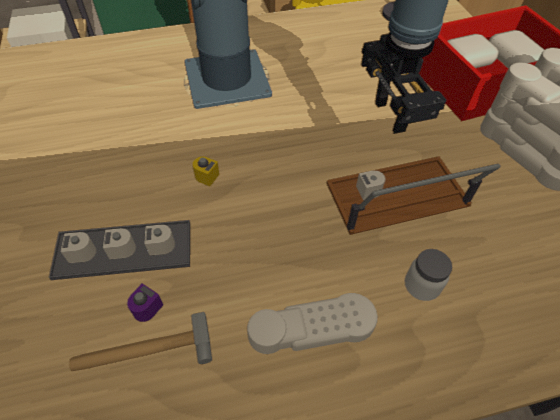

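```bash
python3 - <<'E'
from h import *
from cell import viewer
import pickle
p=pickle.load(open("pics/w21.pkl","rb"));S=viewer.camera_params("scene")
for z in(.15,.159,.165):print(z,[plane(p,u,v,z)[:2].round(4) for u,v in((471,20),(452,140),(434,250))])
# line-line: wrist plane x scene line
c1,d1=ray(p,471,20);_,d2=ray(p,434,250);n1=np.cross(d1,d2)
c3,d3=ray(S,374,192);_,d4=ray(S,495,168);n2=np.cross(d3,d4)
A=np.array([n1,n2,[0,1,0]]);
for y in(.2,.3,.4):print(np.linalg.solve(A,[n1@c1,n2@c3,y]).round(4))
crop(cv2.imread("pics/s21.png"),330,510,130,240,4.4,"c21.png")
E
```

```text
0.15 [array([0.6108, 0.3844]), array([0.6125, 0.3079]), array([0.6141, 0.2215])]
0.159 [array([0.6057, 0.3814]), array([0.6074, 0.308 ]), array([0.6089, 0.2252])]
0.165 [array([0.6024, 0.3794]), array([0.604 , 0.3081]), array([0.6054, 0.2277])]
[0.6082 0.2    0.1611]
[0.6071 0.3    0.1595]
[0.606  0.4    0.1578]
```

View pics/c21.png

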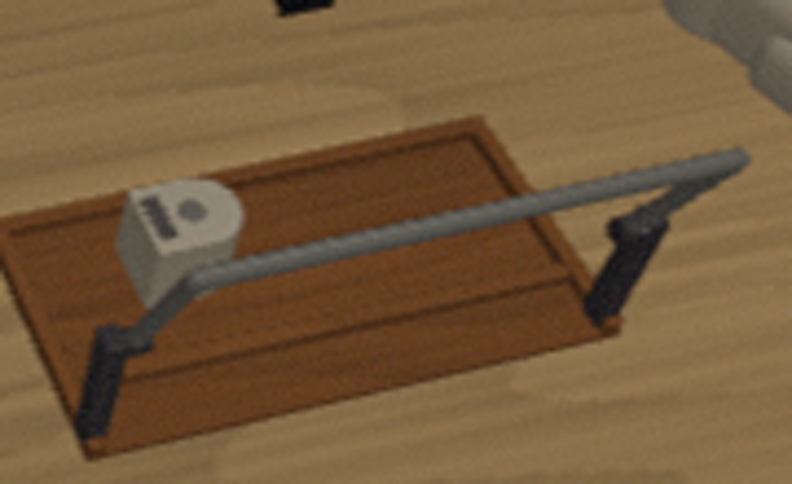

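>>> jog_arm --pt "30 -22 0 0 0 0 -0.6" --pt "30 -23 0 0 0 0 -0.6" --pt "30 -23 0 0 0 0 -0.6" --pt "29 -22 0 0 0 0 -0.6" --pt "0 0 0 0 0 0 -0.6" --pt "0 0 0 0 0 0 -0.6" --grip_force 15

```text
clock: 50.2
ee_pos: [0.6022, 0.3304, 0.2039]
tool_rot: [3.125, 0.043, -0.035]
ft_force: [0.7, -0.7, 0.2]
opening: 0.801
```

```bash
python3 - <<'E'
from h import *
o=st();go(o,.6067,.335,.1405,.025)
E
```

```text
t 50.2 p [602.2 330.4 203.9] yaw 0.027 tilt [ 0.0162  0.0228 -0.    ] F [ 0.7 -0.7  0.2] op 0.801 q7 [-0.17  0.74 -0.65  1.4   0.46  1.18 -0.85]
now shift x 4.6 y -4.5 z 63.4 turn z 0.002
after turn shift x 4.6 y -4.5 z 63.4 turn z 0.002
```

>>> jog_arm --pt "4 -4 10 0.016 0.022 0 -0.6" --pt "0 0 15 0 0 0 -0.6" --pt "0 0 15 0 0 0 -0.6" --pt "0 0 12 0 0 0 -0.6" --pt "0 0 3 0 0 0 -0.6"

```text
clock: 50.7
ee_pos: [0.6015, 0.3301, 0.1414]
tool_rot: [3.135, 0.044, -0.012]
ft_force: [0.5, -0.3, 0.5]
opening: 0.8
```

```bash
python3 - <<'E'
from h import *
o=st();go(o,.6067,.335,.1405,.025)
E
```

```text
t 50.7 p [601.5 330.1 141.4] yaw 0.028 tilt [ 0.0064  0.0075 -0.    ] F [ 0.5 -0.3  0.5] op 0.8 q7 [-0.18  0.79 -0.62  1.47  0.5   1.05 -0.89]
now shift x 5.3 y -4.8 z 0.9 turn z 0.003
after turn shift x 5.3 y -4.8 z 0.9 turn z 0.003
```

>>> jog_arm --pt "5 0 1 0.006 0.007 0 0" --pt "0 0 0 0 0 0 0.5" --pt "0 0 0 0 0 0 1" --pt "0 0 1 0 0 0 1" --pt "0 0 0 0 0 0 1" --pt "0 0 0 0 0 0 1" --pt "0 0 0 0 0 0 1" --pt "0 0 0 0 0 0 1"

```text
clock: 51.5
ee_pos: [0.6061, 0.3306, 0.1406]
tool_rot: [-3.141, -0.044, 0.002]
ft_force: [-3.1, -3.5, 6.4]
opening: 0.102
```

```bash
python3 - <<'E'
from h import *
o=st()
E
```

```text
t 51.5 p [606.1 330.6 140.6] yaw 0.028 tilt [-0.0003  0.0012  0.    ] F [-3.1 -3.5  6.4] op 0.102 q7 [-0.18  0.8  -0.62  1.46  0.5   1.05 -0.89]
```

>>> jog_arm --pt "-13 0 -3 0 0 0 1" --pt "-18 0 -2 0 0 0 1" --pt "-18 0 1 0 0 0 1" --pt "-17 0 5 0 0 0 1"

```text
clock: 51.9
ee_pos: [0.5457, 0.329, 0.1414]
tool_rot: [-3.136, -0.037, -0.017]
ft_force: [4.0, 0.1, -1.5]
opening: 0.099
```

```bash
python3 - <<'E'
from h import *
o=st();p=o["ee_pos"];print((p[0]-.5725)*1e3,(p[2]-.056)*1e3,np.hypot(p[0]-.5725,p[2]-.056), np.arctan2(p[2]-.056,.5725-p[0]))
E
```

```text
t 51.9 p [545.7 329.  141.4] yaw 0.024 tilt [-0.0047 -0.0109  0.    ] F [ 4.   0.1 -1.5] op 0.099 q7 [-0.18  0.71 -0.64  1.63  0.5   0.96 -0.97]
-26.82494253849088 85.35651078272338 0.08947240622222312 1.2663002582123664
```

>>> jog_arm --pt "-18 0 8 0 -0.01 0 1" --pt "-16 0 10 0 0 0 1" --pt "-13 0 12 0 0 0 1" --pt "-10 0 15 0 0 0 1"

```text
clock: 52.3
ee_pos: [0.4944, 0.3278, 0.0977]
tool_rot: [-3.132, -0.033, -0.024]
ft_force: [2.2, -1.3, 0.9]
opening: 0.095
```

```bash
python3 - <<'E'
from h import *
o=st();p=o["ee_pos"];print((p[0]-.5725)*1e3,(p[2]-.056)*1e3,np.hypot(p[0]-.5725,p[2]-.056), np.arctan2(p[2]-.056,.5725-p[0]))
E
```

```text
t 52.3 p [494.4 327.8  97.7] yaw 0.021 tilt [-0.0088 -0.0154  0.    ] F [ 2.2 -1.3  0.9] op 0.095 q7 [-0.22  0.7  -0.62  1.78  0.54  0.82 -1.08]
-78.14261173221931 41.67267676548533 0.08856003476248753 0.4899236220481606
```

>>> jog_arm --pt "-7 0 13 -0.008 -0.015 0 1" --pt "-4 0 14 0 0 0 1" --pt "-1 0 9 0 0 0 1" --pt "0 0 3 0 0 0 1"

```text
clock: 52.7
ee_pos: [0.4829, 0.3273, 0.0559]
tool_rot: [3.141, 0.033, 0.001]
ft_force: [0.5, -1.0, 1.3]
opening: 0.085
```

```bash
python3 - <<'E'
from h import *
o=st();p=o["ee_pos"];print((p[0]-.5725)*1e3,(p[2]-.056)*1e3,np.hypot(p[0]-.5725,p[2]-.056), np.arctan2(p[2]-.056,.5725-p[0]))
E
```

```text
t 52.7 p [482.9 327.3  55.9] yaw 0.021 tilt [ 0.0006 -0.0008  0.    ] F [ 0.5 -1.   1.3] op 0.085 q7 [-0.25  0.76 -0.58  1.8   0.58  0.76 -1.12]
-89.58754822028337 -0.14218099416166835 0.08958766104523935 -0.0015870606754267128
```

>>> jog_arm --pt "0 0 1 0 0 0 1" --pt "0 0 1 0 0 0 1" --pt "0 0 1 0 0 0 1"

```text
clock: 53.0
ee_pos: [0.4829, 0.3273, 0.0525]
tool_rot: [3.14, 0.033, -0.0]
ft_force: [0.5, -1.9, 0.7]
opening: 0.083
```

```bash
python3 - <<'E'
from h import *
from cell import viewer
o=st();s=viewer.get_image("scene");crop(s,320,500,60,250,3,"s22.png")
E
```

```text
t 53.0 p [482.9 327.3  52.5] yaw 0.021 tilt [ 0.0011  0.0003 -0.    ] F [ 0.5 -1.9  0.7] op 0.083 q7 [-0.25  0.76 -0.58  1.8   0.58  0.76 -1.12]
```

View pics/s22.png

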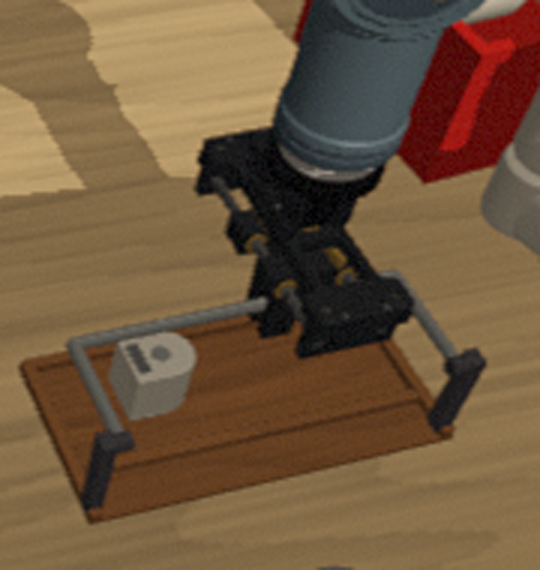

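>>> jog_arm --pt "0 0 0 0 0 0 -0.2" --pt "0 0 0 0 0 0 -0.4" --pt "0 0 0 0 0 0 -0.4" --pt "0 0 -20 0 0 0 -0.4" --pt "0 0 -30 0 0 0 -0.4" --pt "0 0 -30 0 0 0 0.5" --pt "0 0 0 0 0 0 1" --pt "0 0 0 0 0 0 1" --pt "0 0 0 0 0 0 1"

```text
clock: 53.95
ee_pos: [0.4812, 0.3278, 0.1342]
tool_rot: [3.141, 0.034, -0.005]
ft_force: [0.0, -0.3, 0.0]
opening: 0.2
```

```bash
python3 - <<'E'
from h import *
from cell import viewer
o=st();s=viewer.get_image("scene");crop(s,320,500,60,250,3,"s23.png");p,im=snap("w23");cv2.imwrite("pics/s23f.png",s)
E
```

```text
t 53.95 p [481.2 327.8 134.2] yaw 0.022 tilt [ 0.0006  0.003  -0.    ] F [ 0.  -0.3  0. ] op 0.2 q7 [-0.2   0.65 -0.66  1.77  0.49  0.89 -1.05]
```

View pics/s23.png

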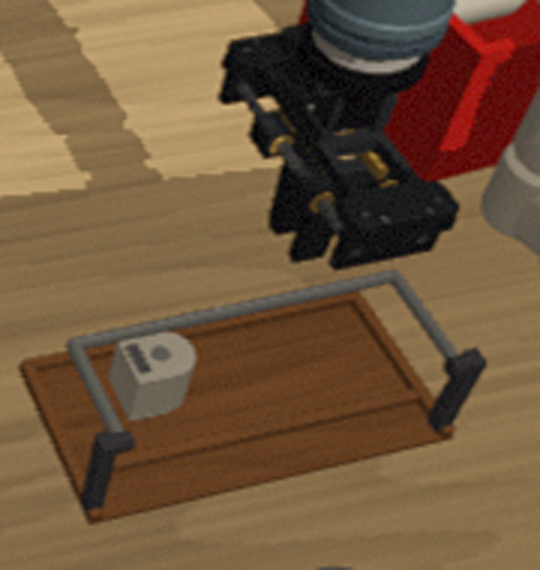

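View pics/w23.png

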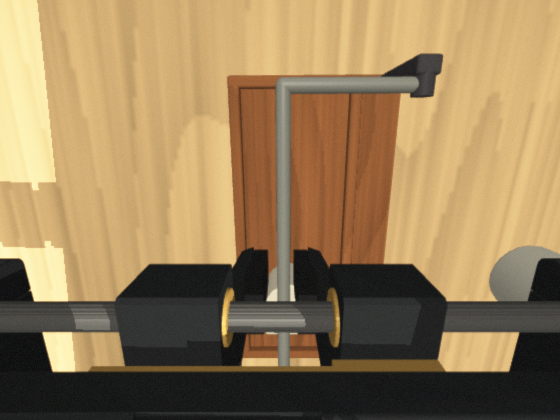

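>>> jog_arm --pt "2 0 15 0 0.003 0 1" --pt "0 0 15 0 0 0 1" --pt "0 0 10 0 0 0 1" --pt "0 0 5 0 0 0 1"

```text
clock: 54.45
ee_pos: [0.4816, 0.3263, 0.0823]
tool_rot: [3.138, 0.035, -0.007]
ft_force: [-0.1, 0.2, 0.2]
opening: 0.006
```

```bash
python3 - <<'E'
from h import *
import pickle
from cell import viewer
p=pickle.load(open("pics/w23.pkl","rb"));S=viewer.camera_params("scene")
print(tri((p,284,84),(S,451,151.7)))
print([plane(p,284,84,.075).round(4),plane(p,283,200,.075).round(4)])
o=st()
E
```

```text
(array([0.48038969, 0.42569736, 0.07671494]), np.float64(0.00021969323498562829))
[array([0.4803, 0.4258, 0.075 ]), array([0.4814, 0.3489, 0.075 ])]
t 54.45 p [481.6 326.3  82.3] yaw 0.022 tilt [ 0.0035  0.0042 -0.    ] F [-0.1  0.2  0.2] op 0.006 q7 [-0.23  0.72 -0.61  1.79  0.55  0.81 -1.09]
```

Bar measured at z ≈ 76.7 mm; press it down gently.

>>> jog_arm --pt "0 0 1 0.003 0.004 0 1" --pt "0 0 1 0 0 0 1" --pt "0 0 1 0 0 0 1" --pt "0 0 1 0 0 0 1"

```text
clock: 54.85
ee_pos: [0.4812, 0.3262, 0.0803]
tool_rot: [3.138, 0.035, 0.0]
ft_force: [-2.2, -2.1, 8.3]
opening: 0.004
```

>>> jog_arm --pt "0 0 1 0 0 0 1" --pt "0 0 1 0 0 0 1" --pt "0 0 1 0 0 0 1"

```text
clock: 55.15
ee_pos: [0.4812, 0.3262, 0.0802]
tool_rot: [3.137, 0.035, 0.003]
ft_force: [-2.0, -2.2, 8.7]
opening: 0.005
```

>>> jog_arm --pt "0 0 3 0 0 0 1" --pt "0 0 3 0 0 0 1"

```text
clock: 55.35
ee_pos: [0.4814, 0.3263, 0.0796]
tool_rot: [3.134, 0.034, 0.007]
ft_force: [-9.6, -9.2, 35.2]
opening: 0.002
```

>>> jog_arm --pt "0 0 -3 0 0 0 1" --pt "0 0 -20 0 0 0 1" --pt "0 0 -45 0 0 0 1" --pt "0 0 -45 0 0 0 1" --pt "-10 30 -40 0 0 0 1" --pt "-10 40 0 0 0 0 1" --pt "-10 40 0 0 0 0 1" --pt "-5 40 0 0 0 0 1" --pt "0 40 0 0 0 0 1" --pt "0 40 0 0 0 0 1" --pt "0 20 0 0 0 0 1" --pt "0 0 0 0 0 0 1" --pt "0 0 0 0 0 0 1"

```text
clock: 56.65
ee_pos: [0.4512, 0.0723, 0.2421]
tool_rot: [3.136, 0.039, 0.026]
ft_force: [0.0, 1.0, 0.4]
opening: 0.006
```

```bash
python3 - <<'E'
from h import *
from cell import viewer
o=st();s=viewer.get_image("scene");cv2.imwrite("pics/s24.png",s);t=viewer.get_image("top");cv2.imwrite("pics/t24.png",t);snap("w24")
a=cv2.resize(s[210:290,40:200],None,fx=5,fy=5,interpolation=2)[:300];b=cv2.resize(s[130:240,320:490],(464,300),interpolation=2)
o=np.zeros((600,800,3),np.uint8);o[:300,:800]=a;o[300:,:464]=b;cv2.imwrite("pics/c24.png",o)
E
```

```text
t 56.65 p [451.2  72.3 242.1] yaw 0.025 tilt [ 0.0052 -0.0165  0.    ] F [0.  1.  0.4] op 0.006 q7 [ 0.38  0.27 -0.74  2.    0.24  0.94 -0.46]
```

View pics/c24.png

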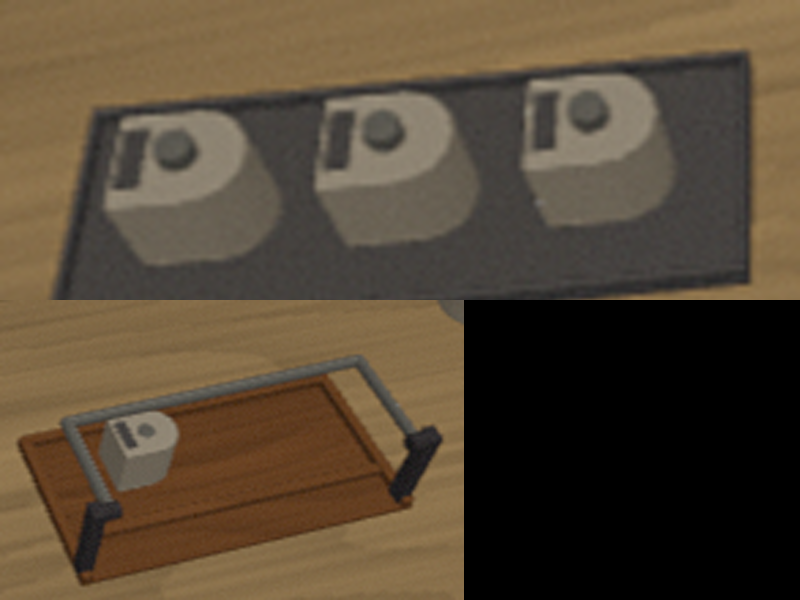

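View pics/t24.png

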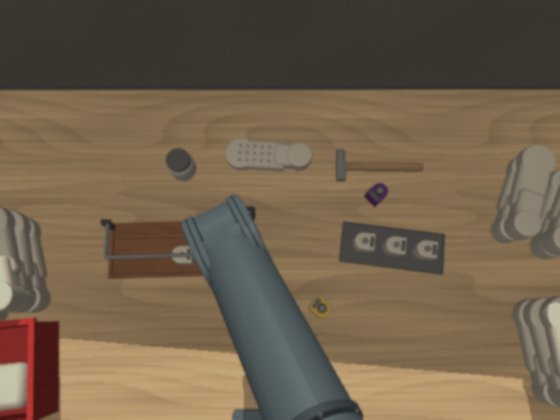

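View pics/s24.png

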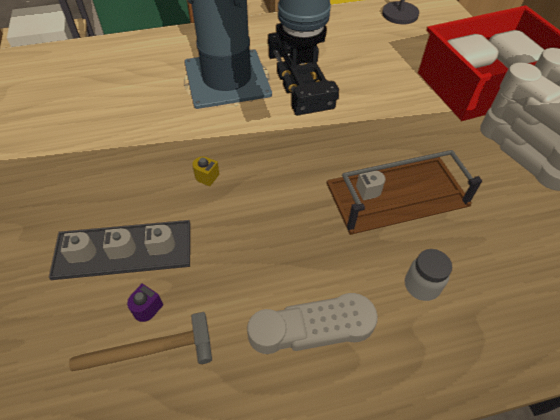

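View pics/w24.png

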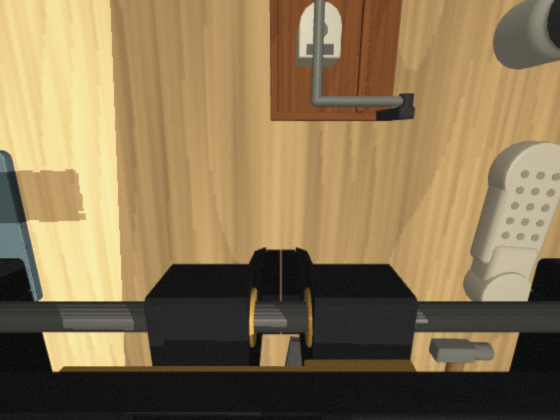

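```bash
python3 - <<'E'
from h import *
import pickle
from cell import viewer,env
p=pickle.load(open("pics/w24.pkl","rb"));S=viewer.camera_params("scene")
print(tri((p,318,101),(S,344.5,175.3)))
print(np.round(env.get_obs()["dq"],3))
from cell import sign_off
print(sign_off())
E
```

```text
(array([0.48857803, 0.17204857, 0.07593362]), np.float64(0.001220126324378623))
[-0.004  0.003 -0.    -0.001 -0.001 -0.     0.005]
the job is handed in; nothing more can be done
None
```

I raised the bar to its stop, pressed all four heels fully home, sorted them and lowered the bar. The job is handed in at about 57 s of the 210 s; no verdict was reported.

- **Test results:** one heel's button stayed in and three sprang back. I judged each from wrist and scene pictures after the press. All four bushes looked flush.
- **Placing:** the sound heel stands on the carrier and the three faulty ones stand in the grey tray, all upright inside the rims in the last pictures.
- **Bar:** its rod measured 76 mm above the bench at the end, against 75 mm for fully down. It moved only 0.6 mm under a 35 N push, so it is on its stop.
- **Left alone:** the sole, jar, hammer and the yellow and purple look-alikes look unmoved.

**Disagreements:**
- My two camera views of the bar disagreed by 1 to 4 mm.
- Presses were above the suggested 10 to 15 N: the first heel took about 28 N at the end. The other three read 12 to 15 N just before one or two last 1 mm steps I took no reading of.
- The button heights were judged by eye from millimetre-scale differences, not measured directly.
- I saw no sign of any heel being knocked aside.

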